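Fetch the test weight from behind the retained samples for a scale check

TASK

We need the steel test weight, which is hemmed in by the square canister, the jar and the can on the grey stand, for a check of the bench scale. First clear all three samples off to the black side mat, then set the weight on the middle of the scale's pan, and only when it stands there put the square canister, the jar and the can back, each exactly where it stood on the stand at the start. Keep all four upright.

Things in the scene. Friction and masses are not known exactly. Their poses are not given: they have to be found in the camera images.
- test_weight: solid steel test weight standing upright, 52 mm high: a cylinder 38 mm in diameter up to 30 mm, then a waist and a knob 24 mm in diameter between 42 and 50 mm; 0.2 to 0.4 kg. Origin at the centre of its underside, z up along its axis. It starts in the small ring mark in the middle of the stand's rear row.
- sample_canister: white plastic sample canister, square in section with a grey lid, standing; body 54 x 54 mm (sides along its x and y) up to 98 mm height, flush lid of the same section above, 112 mm high in all, up to 0.26 kg. Origin at the centre of its underside, z up along its axis. It starts with its sides within 9 degrees of parallel to those of the stand.
- sample_jar: round glass sample jar with a wide flat steel lid and a paper label, standing; body 58 mm in diameter up to 84 mm, lid 60 mm in diameter between 88 and 110 mm, 110 mm high in all, up to 0.3 kg. Origin at the centre of its underside, z up along its axis.
- sample_can: plain slim bare steel food can without label, standing; 54 mm in diameter with straight sides up to 113 mm, then drawn in a little to its rim, 128 mm high in all, up to 0.3 kg. Origin at the centre of its underside, z up along its axis.
- stand: grey board fixed to the worktop, 150 mm along its x, 200 mm along its y, 12 mm thick (its top is at 12 mm), with four ring marks. Origin at the centre of its underside. The weight's ring is at x = +30, y = 0 mm; the samples' three larger rings are at (-30, 0), (+30, +60) and (+30, -60) mm. Its x points roughly away from the robot. Which sample stands in which ring changes.
- side_mat: flat black rubber mat fixed to the worktop, the side area, 150 mm along its x, 230 mm along its y, 4 mm thick. Origin at the centre of its underside; its x points roughly away from the robot.
- bench_scale: low grey bench scale fixed to the worktop, 170 mm along its x, 160 mm along its y, with a round steel pan 116 mm in diameter on top and a dark blank display on the side toward the robot. Origin at the centre of its underside. The pan does not move.
- pan (a point): centre of the upper face of the scale's round pan, 50 mm above the worktop

How it is judged:
By the outcome, as a careful person would: the job done as asked, in the order asked, and still so for the second after the job is handed in, with the robot touching nothing.
It also fails if it takes over 144 s, if anything falls off the work surface, if the arm or the gripper's body presses on something with over 40 N, if the wrist force passes 120 N, or if a joint passes its speed limit or range.

ROBOT

A 7-joint arm with a two-finger parallel gripper is mounted at the origin on a cart in front of the work surface, level with it; the furniture and walls round the work are solid. World frame = base frame: x ahead of the robot, y to its left, z up, the work surface at z = 0. Lengths are in mm, angles in rad, forces in N, time in s.
With the tool pointing down it reaches from about 425 to 1025 mm from the base axis. Payload 3.6 kg.
Tool frame: the origin (TCP) lies on the mounting face of the last link; the fingertips stand ctrl.finger_overhang ahead of it and the grasp point (between the pads) lies 155 mm ahead of it (ctrl.finger_overhang is the distance from the TCP to the fingertips, in mm); z points along the fingers, y is the direction in which the jaws open and shut (so a half turn about z gives the same grasp; the last joint's range is limited). The gripper opens to 85 mm and grips with 20 to 120 N. Pads are 22 mm wide; open, the fingers measure 114 mm over their backs; the gripper's body (76 mm by 85 mm) begins 54 mm behind the grasp point. The pads swing forward as they close: fully open they stand 13 mm farther back than shut.
Start: joints at [-1.369, 0.591, 0.048, 1.609, -0.033, 0.943, -0.034], TCP at [211.332, 693.519, 404.702] pointing down, gripper open.
Joint ranges: [-2.69, 2.69], [-0.47, 2.24], [-1.27, 1.36], [0.19, 2.51], [-1.53, 4.68], [0.08, 2.07], [-3.09, 3.09]. Speed limits (rad/s): [2.57, 2.57, 3.14, 3.14, 3.14, 3.14, 3.14].

INTERFACE

Orientations are given as a unit quaternion [x, y, z, w].
In Python, from station import ctrl gives the robot as it stands. The module is installed in compiled form; this text tells all that it offers.
- The arm moves only by the tool drive_tool, never from a script. Its arguments are lists of equal length, an entry for each row: "xyz": the shift along the tool's x, y, z in units of 0.06 m (1.0 is 0.06 m), a list of three; "rot": the turn, a rotation vector about the tool's x, y, z in units of 1.5 rad (1.0 is 1.5 rad), a list of three; "jaw": the closure in counts, from 0 (fully open) to 255 (shut). A call has 1 to 10 rows; each row shifts and turns the commanded pose from where the row before left it, along the tool's axes as they then stand; what a row does not reach is not made up. A row lasts 1/8 s, in which the tool goes at most 62.5 mm and 10.7 degrees, less where a joint would pass 70% of its speed; a pose out of reach is approached as far as the arm can. A call with a number of a shift or a turn outside -1 to 1 is refused whole. A call with a gripper value outside its range is refused whole. The fingers move at their own pace and stop on an object; the grip force is fixed at half the most. Time passes only in rows, so rows that do not move let the fingers close. It gives the time, the measured TCP pose, the force and the opening at its end, in the units of the state.
- ctrl.sense(): the state, without advancing time (a new reading comes with each control period).
- ctrl.snapshot(name): name is "side" or "top" or "wrist"; returns a dict with "img" (480x640x3 uint8, red, green, blue), "camera_matrix" (3x3 intrinsics, pixels), "xyz" and "attitude" of the camera in the world. Camera axes: x right, y down, z forward; pixel columns grow to the right and rows downward; lengths in mm; the calibration is good to about 2 mm. The wrist camera is an equidistant fisheye: a pixel r from the principal point sees the ray r / f radians off the axis. A picture is of the moment at which its call begins. There is no depth.
- ctrl.sign_off(): hands the job in, once; it reports no verdict.
Trained networks look in a picture, given as the dict that the camera call returned (one of the last four; its "shot" number tells which), for a name from the list of things; names that differ only in an ending like _2 or _b are one class to them, and where a whole thing is asked for, a point or a joint stands for the part that bears it (a point fixed in the world has none). Each returns a list of dicts, best first, with "score" (0 to 1); they miss things now and then, are a little off and sometimes report something else, mostly with a low value. They report only what shows in the picture. A call takes as long as a camera call.
- ctrl.outline_of(picture, query): "pixels" (480x640 bool, what is visible of it) and "rect" ([centre column, centre row, width, height] in pixels, round what is visible of it).
The state is a dict: "time_s": time; "joint_positions": joint angles; "dq": joint speeds; "effort": joint torques, N m; "tool_pos": TCP position; "tool_rot": TCP orientation; "contact_force": force on the tool from outside, world axes, zero at the start; "ft_torque": the same for the moment, N m; "opening": finger opening in mm.
Only numpy, scipy, OpenCV 4.12 (cv2) and the standard library are available. Lean on these libraries where they do the work, as an engineer would, in place of code of your own. Each camera call takes 0.05 s, during which the arm holds its last target.

## Working session

There is one attempt and no reset: what is moved stays moved. The work goes in short steps, Python scripts to look and compute and a tool call to move; the robot and the scene stay as the last step left them, time stands still between calls to the robot, and variables do not carry over. Pictures are saved under pics/ and viewed, and the job is handed in when it is done.

Besides the shell and the picture viewer there is one more tool, called as name(argument=value, ...), one argument or row to a line, values as JSON. drive_tool: Moves the arm, as the interface text tells. Its arguments: {"type":"object","properties":{"xyz":{"type":"array","items":{"type":"array","items":{"type":"number","minimum":-1,"maximum":1}}},"rot":{"type":"array","items":{"type":"array","items":{"type":"number","minimum":-1,"maximum":1}}},"jaw":{"type":"array","items":{"type":"number"}}},"required":["xyz","rot","jaw"]}

```bash
mkdir -p pics; cat > h.py <<'E'
import numpy as np, cv2
from scipy.spatial.transform import Rotation as R
from station import ctrl
def snap(n,f=None):
    p=ctrl.snapshot(n)
    if f: cv2.imwrite('pics/'+f,p['img'][:,:,::-1])
    return p
def rot(p):
    a=np.array(p['attitude'],float)
    return R.from_quat(a).as_matrix() if a.size==4 else a.reshape(3,3)
def proj(p,X):
    X=np.atleast_2d(X); c=(X-np.array(p['xyz']))@rot(p)
    u=c@np.array(p['camera_matrix']).T
    return u[:,:2]/u[:,2:]
def ray(p,uv,z):
    uv=np.atleast_2d(uv).astype(float)
    d=np.c_[uv,np.ones(len(uv))]@np.linalg.inv(p['camera_matrix']).T@rot(p).T
    o=np.array(p['xyz']); t=(z-o[2])/d[:,2]
    return o+d*t[:,None]
E
python3 - <<'E'
from h import *
s=ctrl.sense(); print(s, ctrl.finger_overhang)
for n in ['side','top','wrist']:
    p=snap(n,n+'0.png'); print(n,p['xyz'],p['attitude'],p['camera_matrix'])
E
```

```text
{'time_s': 0.0, 'joint_positions': array([-1.36846067,  0.59208994,  0.04830243,  1.6098522 , -0.03332555,
        0.94271071, -0.0337111 ]), 'dq': array([-0.0004122 , -0.00145967,  0.0008418 , -0.00093035, -0.00024462,
       -0.00090342,  0.00054486]), 'effort': array([-1.45938238e-04, -5.48706329e+01,  1.54623561e+00, -1.98124713e+01,
        9.32577532e-03,  8.69252690e-03, -3.27186662e-06]), 'tool_pos': array([211.20590866, 693.0795214 , 403.55042774]), 'tool_rot': array([ 1.47353481e-01,  9.89083253e-01, -1.12180515e-03, -1.13218191e-04]), 'contact_force': array([ 0.03504376,  0.07375899, -0.50525394]), 'ft_torque': array([ 0.01139835, -0.00472743, -0.03871744]), 'opening': 85.3787558626969} 173.4
side [ 435.13777472 -966.56701132  769.28843645] [ 0.88542211 -0.05529971  0.01651941 -0.46119056] [[456.5350929    0.         321.79212683]
 [  0.         456.5350929  240.80179134]
 [  0.           0.           1.        ]]
top [4.08866352e+02 7.99417200e-01 1.20438971e+03] [-0.69677626  0.71539095 -0.04372138  0.02840903] [[515.76182326   0.         314.81672482]
 [  0.         515.76182326 234.48116084]
 [  0.           0.           1.        ]]
wrist [146.4380698  714.18571899 372.51991792] [0.79542875 0.59047274 0.08055295 0.11021013] [[371.64829954   0.         323.19065814]
 [  0.         371.64829954 236.79595527]
 [  0.           0.           1.        ]]
```

View pics/side0.png

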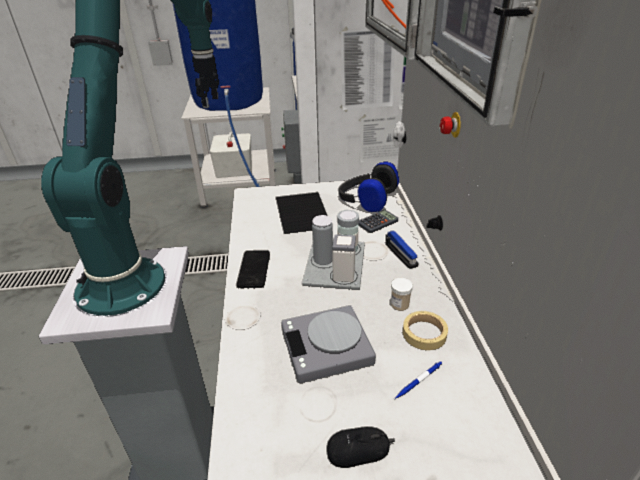

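View pics/top0.png

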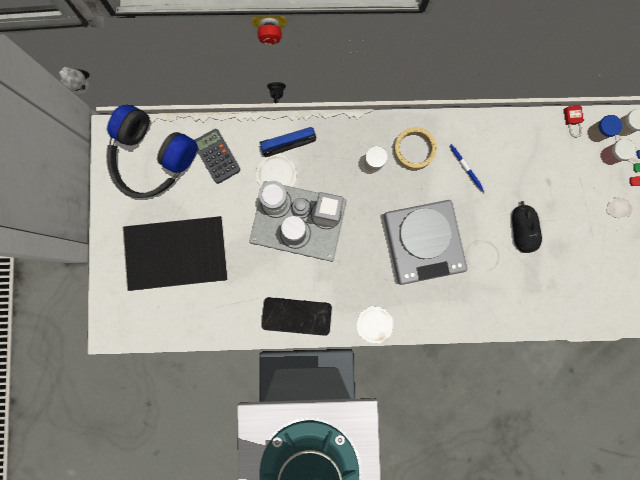

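View pics/wrist0.png

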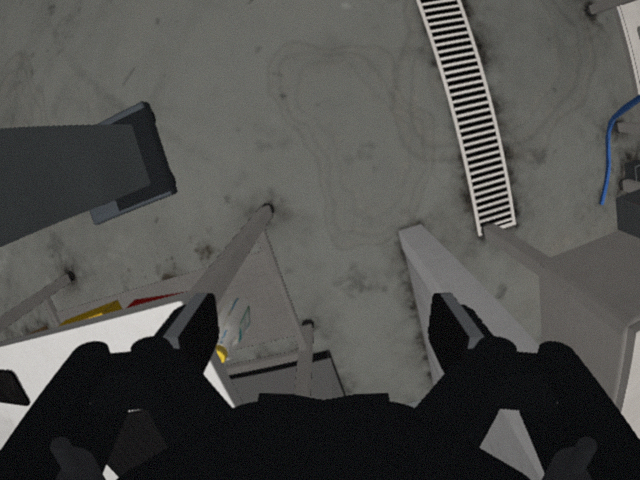

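```bash
cat > m.py <<'E'
from h import *
from scipy.optimize import minimize
names=['stand','side_mat','bench_scale','sample_canister','sample_jar','sample_can','test_weight']
def hullmask(p,X,shape=(480,640)):
    S=4
    uv=proj(p,X); m=np.zeros((shape[0],shape[1]),np.uint8)
    h=cv2.convexHull((uv*16).round().astype(np.int32))
    cv2.fillConvexPoly(m,h,1,shift=4); return m.astype(bool)
def circ(r,z,n=48):
    t=np.linspace(0,2*np.pi,n,endpoint=False); return np.c_[r*np.cos(t),r*np.sin(t),np.full(n,z)]
def box(a,b,z0,z1):
    return np.array([[sx*a/2,sy*b/2,z] for sx in(-1,1) for sy in(-1,1) for z in(z0,z1)],float)
E
cat > a.py <<'E'
from m import *
import pickle
out={}
for n in ['top','side']:
    p=snap(n); out[n]={'p':p,'m':{}}
    im=p['img'].copy()
    for q in names:
        r=ctrl.outline_of(p,q)
        print(n,q,[(round(x['score'],2),np.round(x['rect'],1).tolist(),int(x['pixels'].sum())) for x in r[:3]])
        if r:
            out[n]['m'][q]=r[0]['pixels']
            c,_=cv2.findContours(r[0]['pixels'].astype(np.uint8),0,1); cv2.drawContours(im,c,-1,(255,0,0),1)
    cr=im[160:280,220:480] if n=='top' else im[180:400,260:480]
    cv2.imwrite(f'pics/{n}_c.png',cv2.resize(cr,None,fx=2.5,fy=2.5,interpolation=cv2.INTER_CUBIC)[:,:,::-1])
pickle.dump(out,open('init.pkl','wb'))
E
python3 a.py
```

```text
top stand [(0.69, [298.8, 221.6, 96.8, 74.0], 3146)]
top side_mat [(0.76, [177.1, 253.1, 107.6, 74.5], 6404)]
top bench_scale [(0.66, [425.9, 243.3, 85.2, 83.7], 5251)]
top sample_canister [(0.83, [326.9, 210.6, 33.7, 38.9], 748)]
top sample_jar [(0.72, [273.1, 199.0, 33.5, 28.2], 781)]
top sample_can [(0.76, [294.8, 228.7, 27.1, 32.4], 614)]
top test_weight [(0.72, [273.1, 197.4, 31.9, 30.1], 796), (0.67, [302.1, 207.2, 12.9, 16.3], 215)]
side stand [(0.73, [332.9, 262.6, 63.7, 49.3], 1097)]
side side_mat [(0.68, [302.5, 213.2, 51.4, 39.7], 1487)]
side bench_scale [(0.58, [325.6, 345.4, 95.6, 78.8], 5158)]
side sample_canister [(0.92, [344.8, 257.9, 22.1, 47.3], 1037)]
side sample_jar [(0.6, [346.7, 228.1, 24.4, 37.0], 552)]
side sample_can [(0.71, [321.1, 239.6, 20.0, 53.0], 911)]
side test_weight []
```

View pics/top_c.png

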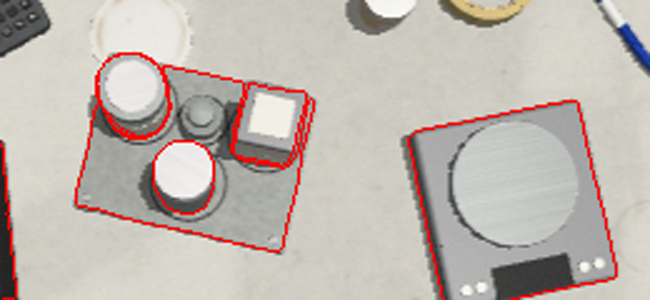

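View pics/side_c.png

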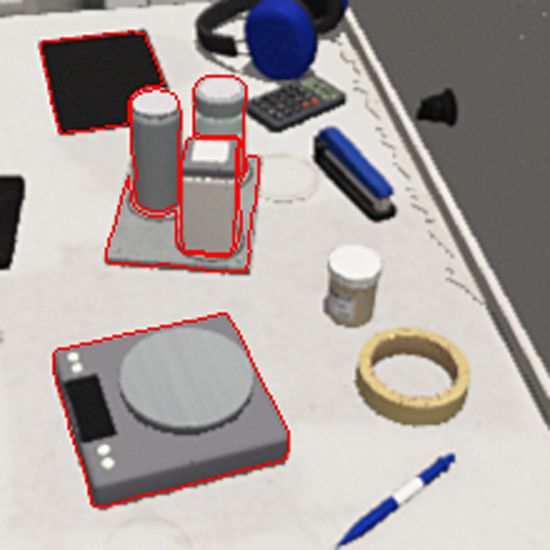

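```bash
cat > fit.py <<'E'
from m import *
import pickle
MOD={'sample_canister':box(54,54,0,112),'sample_jar':np.r_[circ(29,0),circ(29,84),circ(30,88),circ(30,110)],
 'sample_can':np.r_[circ(27,0),circ(27,113),circ(25.5,128)],'test_weight':np.r_[circ(19,0),circ(19,30),circ(12,50)],
 'stand':box(150,200,0,12),'side_mat':box(150,230,0,4),'bench_scale':box(170,160,0,40)}
def place(X,x,y,a,z): 
    c,s=np.cos(a),np.sin(a); return X@np.array([[c,-s,0],[s,c,0],[0,0,1]]).T+[x,y,z]
def ss(mask): return cv2.resize(mask.astype(np.float32),None,fx=4,fy=4,interpolation=cv2.INTER_LINEAR)>0.5
def rend(p,X):
    uv=(proj(p,X)+.5)*4-.5; m=np.zeros((1920,2560),np.uint8)
    cv2.fillConvexPoly(m,cv2.convexHull((uv*16).round().astype(np.int32)),1,shift=4); return m.astype(bool)
def fit(q,views,x0,z,yaw=False,base=None,ignore=None,extra=None,model=None):
    # views list of (p,mask ss, ignore ss or None)
    X=MOD[q] if model is None else model
    def f(v):
        a=v[2]/100 if yaw else 0
        e=0
        for p,m,ig in views:
            d=rend(p,place(X,v[0],v[1],a,z))^m
            if ig is not None: d&=~ig
            e+=d.sum()/16
        return e
    s=np.eye(3 if yaw else 2)*6
    v0=np.array(x0[:3] if yaw else x0[:2],float)
    if yaw: v0[2]*=100
    r=minimize(f,v0,method='Nelder-Mead',options=dict(initial_simplex=np.r_[[v0],v0+s],xatol=.05,fatol=.05))
    v=r.x.copy()
    if yaw: v[2]/=100
    return v,r.fun
E
cat > b.py <<'E'
from fit import *
o=pickle.load(open('init.pkl','rb'))
T,Sd=o['top'],o['side']
def g(n,q): return ss(o[n]['m'][q])
objs=['sample_canister','sample_jar','sample_can']
allo={n:np.any([g(n,q) for q in objs],0) for n in o}
init={'stand':(430,40,-.2),'side_mat':(365,330,.05),'bench_scale':(390,-255,.2)}
print('ray stand', ray(T['p'],[[298,221]],12), ray(T['p'],[[177,253]],4), ray(T['p'],[[426,232]],50))
res={}
for q in objs:
    c=T['m'][q]; ys,xs=np.nonzero(c); x0=ray(T['p'],[[xs.mean(),ys.mean()]],80)[0]
    for vn in (['top'],['side'],['top','side']):
        vs=[]
        for n in vn:
            ig=np.any([g(n,k) for k in objs if k!=q],0)
            vs.append((o[n]['p'],g(n,q),ig))
        yaw=q=='sample_canister'
        v,e=fit(q,vs,(x0[0],x0[1],-.2),12,yaw); print(q,vn,np.round(v,3),round(e,1))
for q,i in [('stand',ray(T['p'],[[298,221]],12)[0]),('side_mat',ray(T['p'],[[177,253]],4)[0]),('bench_scale',ray(T['p'],[[426,243]],40)[0])]:
    a0=init[q][2]
    for vn in (['top'],['side'],['top','side']):
        vs=[(o[n]['p'],g(n,q),cv2.dilate(allo[n].astype(np.uint8),np.ones((9,9)))>0) for n in vn]
        if q=='stand':
            w=np.zeros((1920,2560),bool); w[200*4:212*4,290*4:312*4]=1 # weight area top
            vs=[(p,m,ig|(w if n=='top' else False)) for (p,m,ig),n in zip(vs,vn)]
        v,e=fit(q,vs,(i[0],i[1],a0),0,True); print(q,vn,np.round(v,3),round(e,1))
E
python3 b.py
```

```text
ray stand [[563.19171714  11.56595442  12.        ]] [[496.40091693 293.81672527   4.        ]] [[ 526.03671977 -277.42670341   50.        ]]
sample_canister ['top'] [ 5.79274e+02 -5.37510e+01 -2.38000e-01] 70.6
sample_canister ['side'] [ 5.79135e+02 -5.06200e+01 -2.38000e-01] 34.1
sample_canister ['top', 'side'] [ 5.78792e+02 -5.29900e+01 -2.36000e-01] 114.8
sample_jar ['top'] [608.144  64.88 ] 44.4
sample_jar ['side'] [606.792  61.594] 34.5
sample_jar ['top', 'side'] [607.747  64.742] 90.4
sample_can ['top'] [533.316  21.615] 24.5
sample_can ['side'] [534.028  23.715] 69.4
sample_can ['top', 'side'] [533.306  21.621] 96.7
stand ['top'] [ 5.65197e+02  1.26030e+01 -2.46000e-01] 130.6
stand ['side'] [ 5.65236e+02  1.48950e+01 -2.46000e-01] 104.9
stand ['top', 'side'] [ 5.65265e+02  1.31420e+01 -2.46000e-01] 253.5
side_mat ['top'] [4.97228e+02 3.00639e+02 8.40000e-02] 110.3
side_mat ['side'] [4.96929e+02 2.99183e+02 8.10000e-02] 65.0
side_mat ['top', 'side'] [4.97228e+02 3.00546e+02 8.30000e-02] 178.5
bench_scale ['top'] [ 5.05997e+02 -2.79493e+02  1.69000e-01] 215.0
bench_scale ['side'] [ 5.05537e+02 -2.77233e+02  1.56000e-01] 392.1
bench_scale ['top', 'side'] [ 5.05578e+02 -2.77263e+02  1.68000e-01] 611.5
```

```bash
cat > c.py <<'E'
from fit import *
o=pickle.load(open('init.pkl','rb'))
MOD['pan']=circ(58,50)
for n,seed in [('top',(425,230)),('side',(334,331))]:
    im=o[n]['p']['img']; g=cv2.cvtColor(im,cv2.COLOR_RGB2LAB)
    m=np.zeros((482,642),np.uint8); f=cv2.GaussianBlur(im,(3,3),0)
    r=cv2.floodFill(f.copy(),m,seed,(0,0,0),(22,)*3,(22,)*3,cv2.FLOODFILL_FIXED_RANGE|(255<<8)|4)
    mm=cv2.morphologyEx(m[1:-1,1:-1],cv2.MORPH_CLOSE,np.ones((5,5)))>0
    ys,xs=np.nonzero(mm); print(n,r[0],xs.min(),xs.max(),ys.min(),ys.max())
    x0=ray(o[n]['p'],[[xs.mean(),ys.mean()]],50)[0]
    v,e=fit('pan',[(o[n]['p'],ss(mm),None)],x0,0); print(n,x0,v,e)
    # weight in top
p=o['top']['p']
r=ctrl.outline_of(snap('top'),'test_weight')
for x in r:
    ys,xs=np.nonzero(x['pixels']); c=(xs.mean(),ys.mean()); print(c, ray(p,[c],60), ray(p,[c],45))
print('pred weight px',proj(p,[[594.3,5.8,62]]), 'wall', ray(p,[[300,110],[600,105]],0))
E
python3 c.py
```

```text
top 1905 402 450 209 257
top [ 524.07038733 -277.17289335   50.        ] [ 524.87673267 -276.24394709] 152.3125
side 1637 308 362 311 349
side [ 525.03879068 -280.26210966   50.        ] [ 525.42607797 -277.2084176 ] 73.0
(np.float64(300.02564102564105), np.float64(206.6102564102564)) [[589.37749977   5.81161851  60.        ]] [[591.74353575   5.87731556  45.        ]]
(np.float64(296.91394302848573), np.float64(227.7817091454273)) [[541.78398912  13.92244588  60.        ]] [[543.52619682  14.09445496  45.        ]]
pred weight px [[299.96965748 204.296841  ]] wall [[ 8.33758959e+02  3.86106416e-01  0.00000000e+00]
 [ 8.31519183e+02 -7.30989454e+02  0.00000000e+00]]
```

```bash
cat > go.py <<'E'
# usage: go.py x y z yaw(jaw axis angle) nrows [sequential waypoints]: relative command from measured pose
import sys
from h import *
def quat(yaw):
    # tool z down, tool y at angle yaw
    y=np.array([np.cos(yaw),np.sin(yaw),0]); z=np.array([0,0,-1.]); x=np.cross(y,z)
    return R.from_matrix(np.c_[x,y,z])
if __name__=='__main__':
    s=ctrl.sense(); P=np.array(s['tool_pos']); Q=R.from_quat(s['tool_rot'])
    print('t',round(s['time_s'],2),'P',P.round(1),'yaw',np.round(np.arctan2(*Q.as_matrix()[[1,0],1]),3),'open',round(s['opening'],1),'F',np.round(s['contact_force'],1),'q',np.round(s['joint_positions'],2))
    a=[float(v) for v in sys.argv[1:]]
    for i in range(0,len(a),5):
        x,y,z,w,n=a[i:i+5]; n=int(n)
        T=np.array([x,y,z]); D=quat(w)
        rv=(Q.inv()*D).as_rotvec()
        step=R.from_rotvec(rv/n)
        q=Q
        if np.linalg.norm(rv)<0.03:
            d=Q.inv().apply(T-P)/60; print('const rows',n,'xyz',(d/n).round(4).tolist(),'rot',(rv/1.5/n).round(4).tolist(),'| total xyz',d.round(3).tolist(), 'mm/row',round(np.linalg.norm(d)*60/n,1))
        else:
            rows=[]
            for k in range(n):
                rows.append((q.inv().apply((T-P)/n)/60).round(3).tolist()); q=q*step
            print('rows',rows,'rot',(rv/1.5/n).round(4).tolist(),'rad/row',np.linalg.norm(rv)/n)
        P,Q=T,D
E
python3 go.py 211 693 404 -0.24 10  533.3 21.6 404 -0.24 14 533.3 21.6 252 -0.24 6
```

```text
t 1.05 P [211.3 693.5 404.7] yaw 1.275 open 85.5 F [ 1.1 -0.2  0.5] q [-1.37  0.59  0.05  1.61 -0.03  0.94 -0.03]
rows [[0.0, -0.001, 0.001], [0.0, -0.001, 0.001], [-0.0, -0.001, 0.001], [-0.0, -0.001, 0.001], [-0.0, -0.001, 0.001], [-0.0, -0.001, 0.001], [-0.001, -0.001, 0.001], [-0.001, -0.001, 0.001], [-0.001, -0.001, 0.001], [-0.001, -0.0, 0.001]] rot [-0.0, 0.0, 0.101] rad/row 0.15150278900416178
const rows 14 xyz [-0.6852, 0.5627, 0.0] rot [0.0, 0.0, 0.0] | total xyz [-9.592, 7.878, 0.0] mm/row 53.2
const rows 6 xyz [0.0, 0.0, 0.4222] rot [0.0, 0.0, 0.0] | total xyz [0.0, 0.0, 2.533] mm/row 25.3
```

drive_tool(
  xyz=[
    [0, 0, 0],
    [0, 0, 0],
    [0, 0, 0],
    [0, 0, 0],
    [0, 0, 0],
    [0, 0, 0],
    [0, 0, 0],
    [0, 0, 0],
    [0, 0, 0],
    [0, 0, 0],
  ],
  rot=[
    [0, 0, 0.101],
    [0, 0, 0.101],
    [0, 0, 0.101],
    [0, 0, 0.101],
    [0, 0, 0.101],
    [0, 0, 0.101],
    [0, 0, 0.101],
    [0, 0, 0.101],
    [0, 0, 0.101],
    [0, 0, 0.101],
  ],
  jaw=[0, 0, 0, 0, 0, 0, 0, 0, 0, 0],
)

```text
time_s: 2.3
tool_pos: [211.1, 693.6, 404.7]
tool_rot: [0.788, 0.616, -0.0, -0.0]
contact_force: [-0.3, -0.2, -0.1]
opening: 85.4
```

drive_tool(
  xyz=[
    [-0.6, 0.493, 0],
    [-0.6, 0.493, 0],
    [-0.6, 0.493, 0],
    [-0.6, 0.493, 0],
    [-0.6, 0.493, 0],
    [-0.6, 0.493, 0],
    [-0.6, 0.493, 0],
    [-0.6, 0.493, 0],
    [-0.6, 0.493, 0],
    [-0.6, 0.493, 0],
  ],
  rot=[
    [0, 0, 0],
    [0, 0, 0],
    [0, 0, 0],
    [0, 0, 0],
    [0, 0, 0],
    [0, 0, 0],
    [0, 0, 0],
    [0, 0, 0],
    [0, 0, 0],
    [0, 0, 0],
  ],
  jaw=[0, 0, 0, 0, 0, 0, 0, 0, 0, 0],
)

```text
time_s: 3.55
tool_pos: [413.7, 272.3, 405.1]
tool_rot: [0.787, 0.618, 0.001, -0.0]
contact_force: [0.2, -0.2, 0.8]
opening: 85.4
```

```bash
python3 go.py 533.3 21.6 404 -0.24 8
```

```text
t 3.55 P [413.7 272.3 405.1] yaw -0.24 open 85.4 F [ 0.2 -0.2  0.8] q [-1.08  0.34  0.52  2.13 -0.25  0.73 -0.64]
const rows 8 xyz [-0.4482, 0.366, 0.002] rot [0.0, -0.0001, 0.0] | total xyz [-3.586, 2.928, 0.016] mm/row 34.7
```

drive_tool(
  xyz=[
    [-0.448, 0.366, 0],
    [-0.448, 0.366, 0],
    [-0.448, 0.366, 0],
    [-0.448, 0.366, 0],
    [-0.448, 0.366, 0],
    [-0.448, 0.366, 0],
    [-0.448, 0.366, 0],
    [-0.448, 0.366, 0],
    [0, 0, 0],
  ],
  rot=[
    [0, 0, 0],
    [0, 0, 0],
    [0, 0, 0],
    [0, 0, 0],
    [0, 0, 0],
    [0, 0, 0],
    [0, 0, 0],
    [0, 0, 0],
    [0, 0, 0],
  ],
  jaw=[0, 0, 0, 0, 0, 0, 0, 0, 0],
)

```text
time_s: 4.68
tool_pos: [533.6, 19.9, 405.3]
tool_rot: [0.788, 0.615, 0.0, 0.001]
contact_force: [-0.0, 0.1, -0.6]
opening: 85.4
```

```bash
python3 go.py 533.3 21.6 252 -0.24 6; python3 - <<'E'
from h import *
p=snap('wrist','w1.png'); p=snap('top','t1.png')
E
```

```text
t 4.67 P [533.6  19.9 405.3] yaw -0.245 open 85.4 F [-0.   0.1 -0.6] q [-0.54  0.39  0.55  2.06 -0.29  0.76 -0.06]
const rows 6 xyz [0.0047, -0.0029, 0.4259] rot [0.0003, 0.0001, -0.0006] | total xyz [0.028, -0.018, 2.555] mm/row 25.6
```

View pics/w1.png

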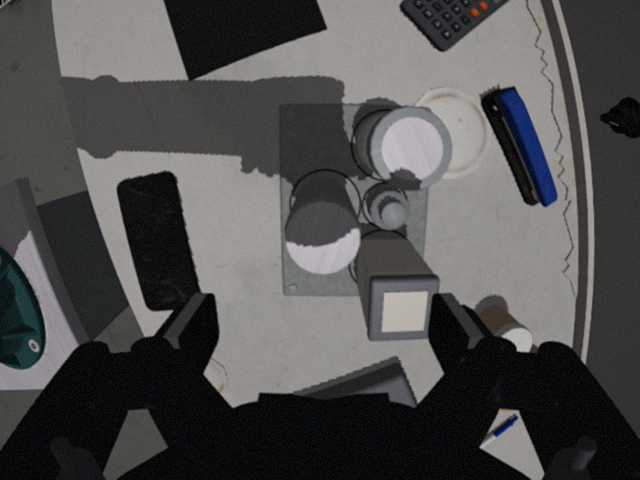

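```bash
cat > wr.py <<'E'
import fit
from fit import *
def projw(p,X):
    X=np.atleast_2d(X); c=(X-np.array(p['xyz']))@rot(p); K=np.array(p['camera_matrix'])
    rho=np.hypot(c[:,0],c[:,1]); th=np.arctan2(rho,c[:,2]); k=np.where(rho>1e-9,th/np.maximum(rho,1e-9),0)
    return np.c_[c[:,0]*k*K[0,0]+K[0,2], c[:,1]*k*K[1,1]+K[1,2]]
_pr=fit.proj
def proj2(p,X): return projw(p,X) if p.get('fish') else _pr(p,X)
fit.proj=proj2
E
cat > d.py <<'E'
from wr import *
o=pickle.load(open('init.pkl','rb'))
p=snap('wrist'); p['fish']=1
objs=['sample_canister','sample_jar','sample_can','stand']
M={}
for q in objs:
    r=ctrl.outline_of({k:v for k,v in p.items() if k!='fish'},q); M[q]=ss(r[0]['pixels']) if r else None
    print(q,[(round(x['score'],2),np.round(x['rect'],0).tolist()) for x in r])
pickle.dump((p,M),open('w1.pkl','wb'))
x0={'sample_canister':(579,-53,-.237),'sample_jar':(608,65,0),'sample_can':(533,22,0)}
for q in objs[:3]:
    ig=np.any([M[k] for k in objs[:3] if k!=q],0)
    v,e=fit.fit(q,[(p,M[q],ig)],x0[q],12,q=='sample_canister'); print(q,v.round(3),e)
ig=cv2.dilate(np.any([M[k] for k in objs[:3]],0).astype(np.uint8),np.ones((9,9)))>0
v,e=fit.fit('stand',[(p,M['stand'],ig)],(565,13,-.246),0,True); print(v.round(3),e)
E
python3 d.py
```

```text
Traceback (most recent call last):
  File "d.py", line 1, in <module>
    from wr import *
  File "wr.py", line 7, in <module>
    _pr=fit.proj
        ^^^^^^^^
AttributeError: 'function' object has no attribute 'proj'
```

```bash
sed -i 's/^import fit$//; s/^from fit import \*$/from fit import *\nimport fit as F/; s/_pr=fit.proj/_pr=F.proj/; s/^fit.proj=/F.proj=/' wr.py; sed -i 's/fit\.fit/fit/' d.py; python3 d.py
```

```text
sample_canister [(0.87, [403.0, 295.0, 84.0, 107.0])]
sample_jar [(0.84, [410.0, 156.0, 98.0, 83.0])]
sample_can [(0.61, [325.0, 231.0, 81.0, 98.0])]
stand [(0.82, [356.0, 202.0, 153.0, 193.0])]
sample_canister [ 5.79152e+02 -5.36130e+01 -1.33000e-01] 752.25
sample_jar [608.746  64.557] 267.375
sample_can [535.233  22.285] 211.5
[ 5.66538e+02  1.30160e+01 -2.49000e-01] 1743.0
```

```bash
cat > e.py <<'E'
from wr import *
p,M=pickle.load(open('w1.pkl','rb'))
dark=p['img'].max(2)<30; dark=cv2.dilate(cv2.morphologyEx(dark.astype(np.uint8),cv2.MORPH_OPEN,np.ones((5,5))),np.ones((5,5)))>0
ig=ss(dark)
for a0 in(-.35,-.24,-.13):
  v,e=fit('sample_canister',[(p,M['sample_canister'],ig)],(579,-53,a0),12,True); print(v.round(3),e)
MOD['lid']=box(54,54,111.5,112)
# lid edge check
im=p['img'].copy()
for a,c in((-.24,(0,255,0)),(-.13,(255,0,0))):
  X=place(box(54,54,112,112)[[0,2,6,4]],579,-53.3,a,12)
  cv2.polylines(im,[(projw(p,X)*16).astype(np.int32)],True,c,1,shift=4)
cv2.imwrite('pics/lid.png',cv2.resize(im[210:360,330:470],None,fx=5,fy=5)[:,:,::-1])
E
python3 e.py
```

```text
[ 5.80495e+02 -5.59170e+01 -1.84000e-01] 327.6875
[ 5.80683e+02 -5.60500e+01 -2.01000e-01] 327.4375
[ 5.80468e+02 -5.58830e+01 -1.85000e-01] 327.0
```

View pics/lid.png

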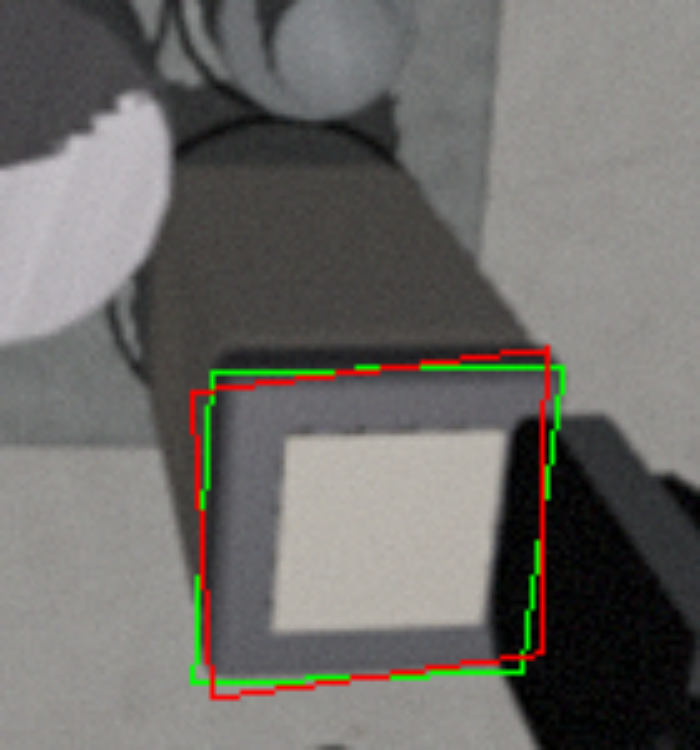

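```bash
python3 go.py 534.2 22.2 254 -0.245 5
```

```text
t 5.03 P [532.3  24.1 404.6] yaw -0.238 open 85.2 F [-0.1 -0.2 -0.1] q [-0.54  0.39  0.54  2.06 -0.29  0.76 -0.06]
const rows 5 xyz [-0.0047, 0.0078, 0.5021] rot [-0.0001, -0.0, 0.0009] | total xyz [-0.024, 0.039, 2.51] mm/row 30.1
```

drive_tool(
  xyz=[
    [-0.024, 0.039, 0.5],
    [0, 0, 0.5],
    [0, 0, 0.5],
    [0, 0, 0.5],
    [0, 0, 0.25],
    [0, 0, 0.25],
    [0, 0, 0],
    [0, 0, 0],
  ],
  rot=[
    [0, 0, 0],
    [0, 0, 0],
    [0, 0, 0],
    [0, 0, 0],
    [0, 0, 0],
    [0, 0, 0],
    [0, 0, 0],
    [0, 0, 0],
  ],
  jaw=[0, 0, 0, 0, 0, 0, 0, 0],
)

```text
time_s: 6.02
tool_pos: [534.9, 20.9, 255.4]
tool_rot: [0.787, 0.617, 0.001, 0.0]
contact_force: [-0.4, 0.1, 0.0]
opening: 85.9
```

```bash
python3 go.py 534.2 22.2 254 -0.245 1; python3 -c "
from h import *
snap('wrist','w2.png')"
```

```text
t 6.03 P [534.9  20.9 255.4] yaw -0.24 open 85.9 F [-0.4  0.1  0. ] q [-0.38  0.62  0.36  2.15 -0.48  0.45  0.11]
const rows 1 xyz [0.0182, -0.0172, 0.0227] rot [0.0009, -0.0003, 0.0033] | total xyz [0.018, -0.017, 0.023] mm/row 2.0
```

View pics/w2.png

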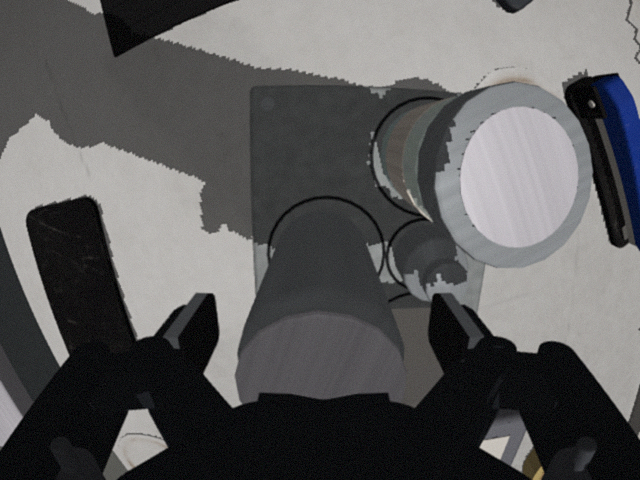

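drive_tool(
  xyz=[
    [0, 0, 0],
    [0, 0, 0],
    [0, 0, 0],
    [0, 0, 0],
    [0, 0, 0],
    [0, 0, 0],
  ],
  rot=[
    [0, 0, 0],
    [0, 0, 0],
    [0, 0, 0],
    [0, 0, 0],
    [0, 0, 0],
    [0, 0, 0],
  ],
  jaw=[255, 255, 255, 255, 255, 255],
)

```text
time_s: 6.82
tool_pos: [534.7, 20.9, 255.5]
tool_rot: [0.787, 0.617, 0.0, -0.0]
contact_force: [-1.0, -0.0, 5.4]
opening: 52.8
```

```bash
python3 go.py 534.2 22.2 254 -0.245 1; python3 - <<'E'
import numpy as np
# mat spots
c,s=np.cos(.083),np.sin(.083)
for l in((0,78),(0,0),(0,-78)): print(l,497.1+c*l[0]-s*l[1],300.2+s*l[0]+c*l[1])
E
```

```text
t 6.83 P [534.7  20.9 255.5] yaw -0.24 open 52.8 F [-1.  -0.   5.4] q [-0.38  0.62  0.36  2.15 -0.48  0.45  0.11]
const rows 1 xyz [0.019, -0.0129, 0.0258] rot [0.0004, -0.0005, 0.0033] | total xyz [0.019, -0.013, 0.026] mm/row 2.1
(0, 78) 490.6334306710435 377.93148320412905
(0, 0) 497.1 300.2
(0, -78) 503.5665693289565 222.46851679587093
```

drive_tool(
  xyz=[
    [0, 0, -0.2],
    [0, 0, -0.4],
    [0, 0, -0.5],
    [0, 0, -0.5],
    [0, 0, -0.5],
    [0, 0, -0.4],
    [0, 0, 0],
  ],
  rot=[
    [0, 0, 0],
    [0, 0, 0],
    [0, 0, 0],
    [0, 0, 0],
    [0, 0, 0],
    [0, 0, 0],
    [0, 0, 0],
  ],
  jaw=[255, 255, 255, 255, 255, 255, 255],
)

```text
time_s: 7.7
tool_pos: [534.9, 20.8, 406.6]
tool_rot: [0.787, 0.617, 0.002, 0.001]
contact_force: [0.2, 0.0, -1.1]
opening: 52.4
```

```bash
python3 go.py 490.6 377.9 405 -0.24 10 490.6 377.9 248 -0.24 1
```

```text
t 7.7 P [534.9  20.8 406.6] yaw -0.24 open 52.4 F [ 0.2  0.  -1.1] q [-0.54  0.39  0.56  2.05 -0.3   0.77 -0.05]
const rows 10 xyz [0.5606, -0.2131, 0.0028] rot [0.0003, -0.0001, 0.0] | total xyz [5.606, -2.131, 0.028] mm/row 36.0
const rows 1 xyz [0.0, 0.0, 2.6167] rot [0.0, 0.0, 0.0] | total xyz [0.0, 0.0, 2.617] mm/row 157.0
```

drive_tool(
  xyz=[
    [0.3, -0.114, 0],
    [0.56, -0.213, 0],
    [0.65, -0.247, 0],
    [0.65, -0.247, 0],
    [0.65, -0.247, 0],
    [0.65, -0.247, 0],
    [0.65, -0.247, 0],
    [0.65, -0.247, 0],
    [0.55, -0.21, 0],
    [0.296, -0.112, 0],
  ],
  rot=[
    [0, 0, 0],
    [0, 0, 0],
    [0, 0, 0],
    [0, 0, 0],
    [0, 0, 0],
    [0, 0, 0],
    [0, 0, 0],
    [0, 0, 0],
    [0, 0, 0],
    [0, 0, 0],
  ],
  jaw=[255, 255, 255, 255, 255, 255, 255, 255, 255, 255],
)

```text
time_s: 8.95
tool_pos: [488.0, 381.6, 402.7]
tool_rot: [0.785, 0.619, -0.002, -0.001]
contact_force: [-0.5, -0.6, -1.9]
opening: 53.0
```

```bash
python3 -c "
from h import *
snap('side','s2.png');snap('top','t2.png')"; python3 go.py 490.6 377.9 250 -0.24 1
```

```text
t 9.05 P [488.7 381.1 403.2] yaw -0.235 open 52.8 F [-0.1  0.7 -0.8] q [-1.1   0.51  0.52  1.87 -0.32  0.85 -0.65]
const rows 1 xyz [-0.0419, 0.0487, 2.5538] rot [-0.0013, 0.0006, 0.0032] | total xyz [-0.042, 0.049, 2.554] mm/row 153.3
```

View pics/s2.png

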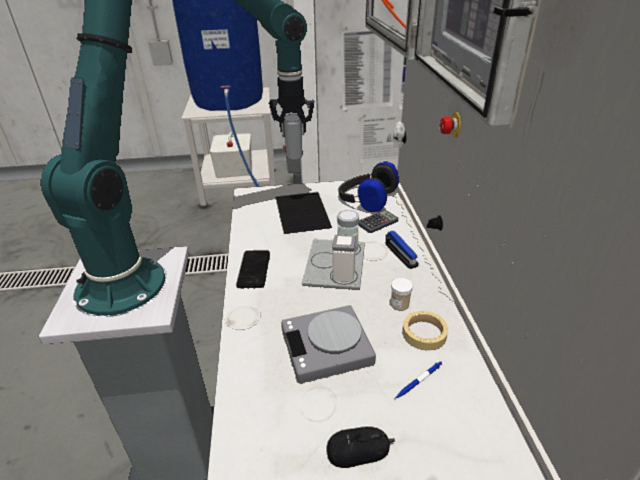

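View pics/t2.png

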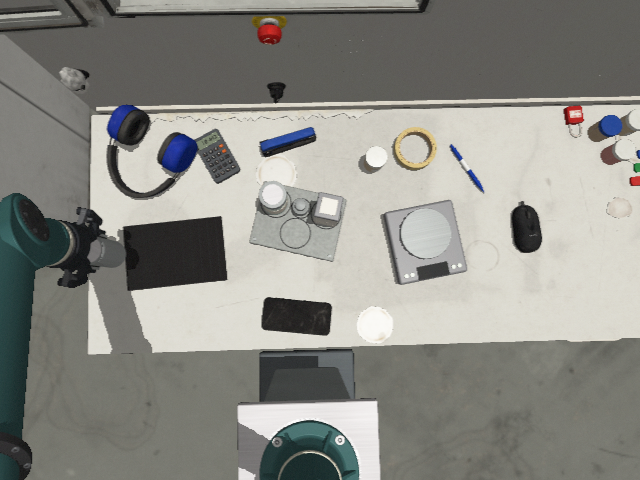

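drive_tool(
  xyz=[
    [-0.02, 0.025, 0.3],
    [-0.02, 0.02, 0.5],
    [0, 0, 0.5],
    [0, 0, 0.5],
    [0, 0, 0.4],
    [0, 0, 0.2],
    [0, 0, 0.1],
    [0, 0, 0],
    [0, 0, 0],
  ],
  rot=[
    [0, 0, 0],
    [0, 0, 0],
    [0, 0, 0],
    [0, 0, 0],
    [0, 0, 0],
    [0, 0, 0],
    [0, 0, 0],
    [0, 0, 0],
    [0, 0, 0],
  ],
  jaw=[255, 255, 255, 255, 255, 255, 255, 255, 255],
)

```text
time_s: 10.18
tool_pos: [492.8, 375.2, 255.6]
tool_rot: [0.787, 0.617, 0.001, 0.0]
contact_force: [-0.3, -0.3, -0.9]
opening: 52.7
```

```bash
python3 go.py 490.6 377.9 247.5 -0.24 1
```

```text
t 10.18 P [492.8 375.2 255.6] yaw -0.24 open 52.7 F [-0.3 -0.3 -0.9] q [-0.99  0.69  0.39  1.96 -0.46  0.57 -0.53]
const rows 1 xyz [0.0356, -0.0459, 0.1342] rot [0.0007, -0.0009, -0.0001] | total xyz [0.036, -0.046, 0.134] mm/row 8.8
```

drive_tool(
  xyz=[
    [0, 0, 0.07],
    [0, 0, 0.05],
    [0, 0, 0.02],
    [0, 0, 0],
  ],
  rot=[
    [0, 0, 0],
    [0, 0, 0],
    [0, 0, 0],
    [0, 0, 0],
  ],
  jaw=[255, 255, 255, 255],
)

```text
time_s: 10.68
tool_pos: [492.5, 375.3, 247.6]
tool_rot: [0.787, 0.617, 0.0, -0.001]
contact_force: [-1.9, -0.7, 8.0]
opening: 52.8
```

drive_tool(
  xyz=[
    [0, 0, 0],
    [0, 0, 0],
    [0, 0, 0],
    [0, 0, 0],
    [0, 0, -0.3],
    [0, 0, -0.5],
    [0, 0, -0.6],
    [0, 0, -0.6],
    [0, 0, -0.5],
    [0, 0, 0],
  ],
  rot=[
    [0, 0, 0],
    [0, 0, 0],
    [0, 0, 0],
    [0, 0, 0],
    [0, 0, 0],
    [0, 0, 0],
    [0, 0, 0],
    [0, 0, 0],
    [0, 0, 0],
    [0, 0, 0],
  ],
  jaw=[0, 0, 0, 0, 0, 0, 0, 0, 0, 0],
)

```text
time_s: 11.92
tool_pos: [493.4, 375.1, 400.2]
tool_rot: [0.787, 0.617, 0.003, -0.0]
contact_force: [0.0, -0.4, 0.2]
opening: 85.4
```

```bash
python3 go.py 608 64.3 400 -0.24 10 608 64.3 266 -0.24 1; python3 -c "
from h import *
snap('side','s3.png')"
```

```text
t 11.93 P [493.4 375.1 400.2] yaw -0.24 open 85.4 F [ 0.  -0.4  0.2] q [-1.09  0.51  0.52  1.88 -0.33  0.84 -0.64]
const rows 10 xyz [-0.4577, 0.3089, -0.0011] rot [0.0003, -0.0004, -0.0] | total xyz [-4.577, 3.089, -0.011] mm/row 33.1
const rows 1 xyz [0.0, 0.0, 2.2333] rot [0.0, 0.0, 0.0] | total xyz [0.0, 0.0, 2.233] mm/row 134.0
```

View pics/s3.png

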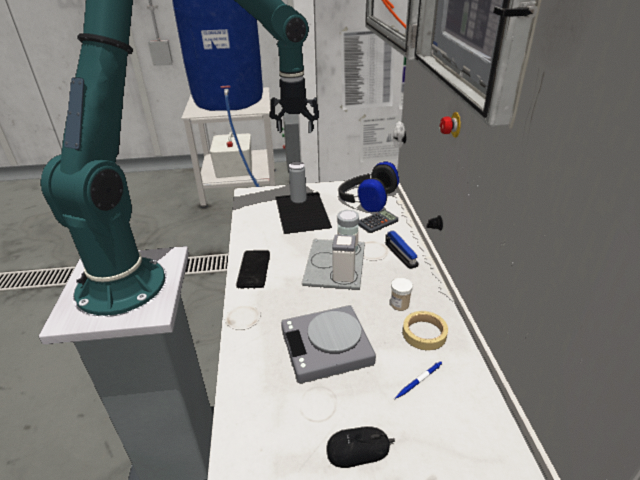

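drive_tool(
  xyz=[
    [-0.3, 0.203, 0],
    [-0.5, 0.338, 0],
    [-0.52, 0.351, 0],
    [-0.52, 0.351, 0],
    [-0.52, 0.351, 0],
    [-0.52, 0.351, 0],
    [-0.52, 0.351, 0],
    [-0.5, 0.338, 0],
    [-0.42, 0.282, 0],
    [-0.257, 0.174, 0],
  ],
  rot=[
    [0, 0, 0],
    [0, 0, 0],
    [0, 0, 0],
    [0, 0, 0],
    [0, 0, 0],
    [0, 0, 0],
    [0, 0, 0],
    [0, 0, 0],
    [0, 0, 0],
    [0, 0, 0],
  ],
  jaw=[0, 0, 0, 0, 0, 0, 0, 0, 0, 0],
)

```text
time_s: 13.22
tool_pos: [606.9, 60.6, 395.4]
tool_rot: [0.788, 0.616, -0.001, 0.0]
contact_force: [0.3, -0.2, 0.4]
opening: 85.9
```

drive_tool(
  xyz=[
    [0, 0, 0.3],
    [0, 0, 0.5],
    [0, 0, 0.2],
    [0, 0, 0],
    [0, 0, 0],
  ],
  rot=[
    [0, 0, 0],
    [0, 0, 0],
    [0, 0, 0],
    [0, 0, 0],
    [0, 0, 0],
  ],
  jaw=[0, 0, 0, 0, 0],
)

```text
time_s: 13.85
tool_pos: [607.5, 64.7, 336.8]
tool_rot: [0.786, 0.618, 0.0, 0.0]
contact_force: [1.0, 0.6, 1.3]
opening: 85.4
```

```bash
python3 go.py 608.2 64.3 266 -0.24 1; python3 - <<'E'
from wr import *
p=snap('wrist','w3.png'); q=dict(p); p['fish']=1
M={}
for k in ['sample_jar','sample_canister']:
    r=ctrl.outline_of(q,k); print(k,[(x['score'],x['rect']) for x in r]); M[k]=ss(r[0]['pixels'])
dark=p['img'].max(2)<30; ig=ss(cv2.dilate(cv2.morphologyEx(dark.astype(np.uint8),cv2.MORPH_OPEN,np.ones((5,5))),np.ones((5,5)))>0)
print(fit('sample_jar',[(p,M['sample_jar'],ig)],(608,64),12))
print(fit('sample_canister',[(p,M['sample_canister'],ig|M['sample_jar'])],(579,-53,-.23),12,True))
E
```

```text
t 13.85 P [607.5  64.7 336.8] yaw -0.239 open 85.4 F [1.  0.6 1.3] q [-0.51  0.58  0.47  1.94 -0.39  0.71 -0.04]
const rows 1 xyz [-0.0036, 0.0123, 1.1801] rot [0.0006, -0.0003, 0.0004] | total xyz [-0.004, 0.012, 1.18] mm/row 70.8
sample_jar [(0.67, [326.9, 252.2, 113.3, 131.8])]
sample_canister [(0.82, [329.5, 364.6, 73.7, 74.6])]
(array([609.59445537,  64.87161309]), np.float64(364.4375))
(array([ 5.81248089e+02, -5.87188587e+01, -1.72557656e-01]), np.float64(128.625))
```

View pics/w3.png

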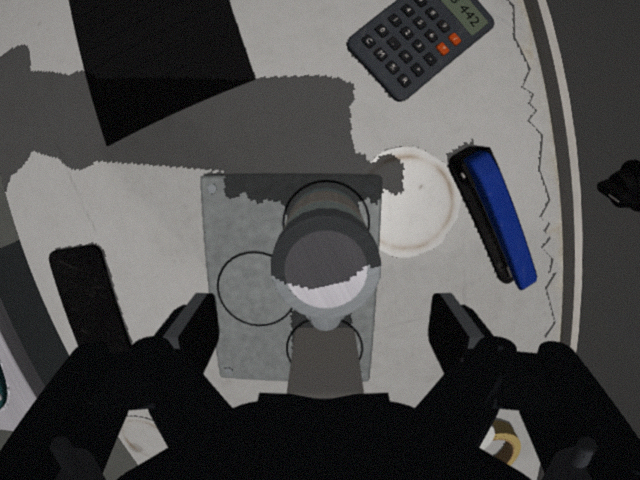

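drive_tool(
  xyz=[
    [0, 0.02, 0.3],
    [0, 0, 0.4],
    [0, 0, 0.3],
    [0, 0, 0.18],
    [0, 0, 0],
    [0, 0, 0],
  ],
  rot=[
    [0, 0, 0],
    [0, 0, 0],
    [0, 0, 0],
    [0, 0, 0],
    [0, 0, 0],
    [0, 0, 0],
  ],
  jaw=[0, 0, 0, 0, 0, 0],
)

```text
time_s: 14.75
tool_pos: [608.7, 63.8, 266.0]
tool_rot: [0.787, 0.617, 0.0, 0.0]
contact_force: [-0.2, -0.7, -0.2]
opening: 85.1
```

drive_tool(
  xyz=[
    [0, 0, 0],
    [0, 0, 0],
    [0, 0, 0],
    [0, 0, 0],
    [0, 0, 0],
    [0, 0, 0],
  ],
  rot=[
    [0, 0, 0],
    [0, 0, 0],
    [0, 0, 0],
    [0, 0, 0],
    [0, 0, 0],
    [0, 0, 0],
  ],
  jaw=[255, 255, 255, 255, 255, 255],
)

```text
time_s: 15.5
tool_pos: [608.9, 63.9, 266.6]
tool_rot: [0.787, 0.617, 0.001, 0.0]
contact_force: [0.2, -0.6, 5.7]
opening: 58.4
```

drive_tool(
  xyz=[
    [0, 0, -0.2],
    [0, 0, -0.4],
    [0, 0, -0.5],
    [0, 0, -0.5],
    [0, 0, -0.4],
    [0, 0, -0.2],
    [0, 0, 0],
  ],
  rot=[
    [0, 0, 0],
    [0, 0, 0],
    [0, 0, 0],
    [0, 0, 0],
    [0, 0, 0],
    [0, 0, 0],
    [0, 0, 0],
  ],
  jaw=[255, 255, 255, 255, 255, 255, 255],
)

```text
time_s: 16.38
tool_pos: [608.2, 64.0, 398.0]
tool_rot: [0.787, 0.617, 0.0, 0.0]
contact_force: [0.7, 0.3, -2.5]
opening: 58.4
```

```bash
python3 go.py 498 300 399 -0.24 10 498 300 258.5 -0.24 1
```

```text
t 16.38 P [608.2  64.  398. ] yaw -0.24 open 58.4 F [ 0.7  0.3 -2.5] q [-0.55  0.5   0.52  1.9  -0.33  0.83 -0.09]
const rows 10 xyz [0.3384, -0.2719, -0.0017] rot [0.0001, -0.0, 0.0] | total xyz [3.384, -2.719, -0.017] mm/row 26.0
const rows 1 xyz [0.0, 0.0, 2.3417] rot [0.0, 0.0, 0.0] | total xyz [0.0, 0.0, 2.342] mm/row 140.5
```

drive_tool(
  xyz=[
    [0.2, -0.161, 0],
    [0.4, -0.321, 0],
    [0.44, -0.354, 0],
    [0.44, -0.354, 0],
    [0.44, -0.354, 0],
    [0.44, -0.354, 0],
    [0.44, -0.354, 0],
    [0.36, -0.289, 0],
    [0.224, -0.18, 0],
    [0, 0, 0],
  ],
  rot=[
    [0, 0, 0],
    [0, 0, 0],
    [0, 0, 0],
    [0, 0, 0],
    [0, 0, 0],
    [0, 0, 0],
    [0, 0, 0],
    [0, 0, 0],
    [0, 0, 0],
    [0, 0, 0],
  ],
  jaw=[255, 255, 255, 255, 255, 255, 255, 255, 255, 255],
)

```text
time_s: 17.62
tool_pos: [496.9, 301.7, 396.7]
tool_rot: [0.786, 0.619, -0.001, -0.0]
contact_force: [-0.4, -0.3, -3.6]
opening: 58.4
```

drive_tool(
  xyz=[
    [0, 0, 0.3],
    [0, 0, 0.5],
    [0, 0, 0.5],
    [0, 0, 0.5],
    [0, 0, 0.3],
    [0, 0, 0.15],
    [0, 0, 0.05],
    [0, 0, 0],
  ],
  rot=[
    [0, 0, 0],
    [0, 0, 0],
    [0, 0, 0],
    [0, 0, 0],
    [0, 0, 0],
    [0, 0, 0],
    [0, 0, 0],
    [0, 0, 0],
  ],
  jaw=[255, 255, 255, 255, 255, 255, 255, 255],
)

```text
time_s: 18.62
tool_pos: [498.4, 300.1, 260.0]
tool_rot: [0.787, 0.617, 0.001, 0.0]
contact_force: [1.0, -0.5, -2.0]
opening: 58.2
```

```bash
python3 go.py 498 300 258.5 -0.24 1
```

```text
t 18.62 P [498.4 300.1 260. ] yaw -0.24 open 58.2 F [ 1.  -0.5 -2. ] q [-0.89  0.65  0.39  2.05 -0.47  0.53 -0.41]
const rows 1 xyz [-0.0027, -0.0064, 0.0255] rot [0.0006, -0.0006, -0.0001] | total xyz [-0.003, -0.006, 0.026] mm/row 1.6
```

drive_tool(
  xyz=[
    [0, 0, 0.025],
    [0, 0, 0.01],
    [0, 0, 0],
  ],
  rot=[
    [0, 0, 0],
    [0, 0, 0],
    [0, 0, 0],
  ],
  jaw=[255, 255, 255],
)

```text
time_s: 19.0
tool_pos: [498.4, 300.2, 258.6]
tool_rot: [0.787, 0.617, 0.001, -0.0]
contact_force: [-0.8, -1.0, 6.1]
opening: 58.5
```

drive_tool(
  xyz=[
    [0, 0, 0],
    [0, 0, 0],
    [0, 0, 0],
    [0, 0, 0],
    [0, 0, -0.3],
    [0, 0, -0.5],
    [0, 0, -0.6],
    [0, 0, -0.5],
    [0, 0, -0.3],
    [0, 0, 0],
  ],
  rot=[
    [0, 0, 0],
    [0, 0, 0],
    [0, 0, 0],
    [0, 0, 0],
    [0, 0, 0],
    [0, 0, 0],
    [0, 0, 0],
    [0, 0, 0],
    [0, 0, 0],
    [0, 0, 0],
  ],
  jaw=[0, 0, 0, 0, 0, 0, 0, 0, 0, 0],
)

```text
time_s: 20.25
tool_pos: [498.4, 300.1, 391.0]
tool_rot: [0.787, 0.617, 0.002, -0.0]
contact_force: [-0.1, -0.0, 0.0]
opening: 85.6
```

```bash
python3 go.py 579 -30 392 -0.24 10; python3 - <<'E'
from wr import *
p=snap('side','s4.png')
p=snap('top','t4.png')
p=snap('wrist','w4.png')
E
```

```text
t 20.25 P [498.4 300.1 391. ] yaw -0.24 open 85.6 F [-0.1 -0.   0. ] q [-1.    0.47  0.53  1.97 -0.34  0.78 -0.52]
const rows 10 xyz [-0.5024, 0.2613, -0.0024] rot [0.0001, -0.0002, 0.0] | total xyz [-5.024, 2.613, -0.024] mm/row 34.0
```

View pics/t4.png

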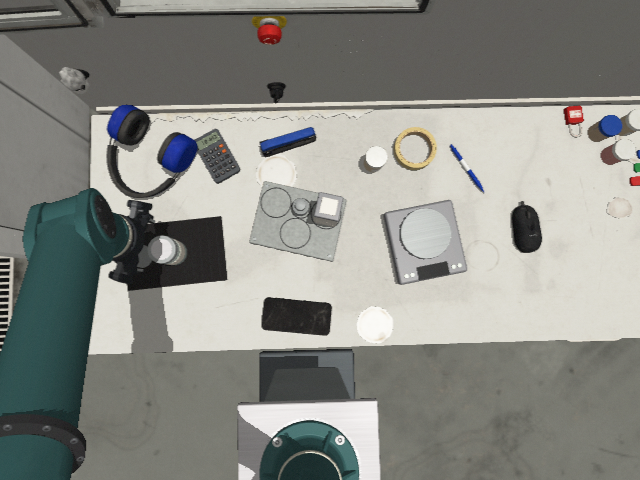

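View pics/s4.png

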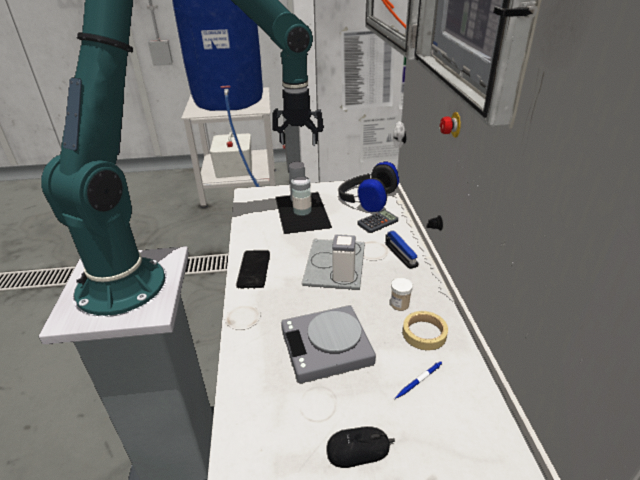

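```bash
python3 go.py 566 -105 391 -0.24 10
```

```text
t 20.4 P [497.5 299.9 388.4] yaw -0.24 open 85.8 F [-0.6  0.2 -0.2] q [-1.    0.48  0.53  1.97 -0.34  0.78 -0.52]
const rows 10 xyz [-0.6284, 0.2713, -0.0038] rot [-0.0001, 0.0001, 0.0] | total xyz [-6.284, 2.713, -0.038] mm/row 41.1
```

drive_tool(
  xyz=[
    [-0.4, 0.173, 0],
    [-0.75, 0.324, 0],
    [-0.8, 0.345, 0],
    [-0.8, 0.345, 0],
    [-0.8, 0.345, 0],
    [-0.8, 0.345, 0],
    [-0.8, 0.345, 0],
    [-0.7, 0.302, 0],
    [-0.434, 0.189, 0],
    [0, 0, 0],
  ],
  rot=[
    [0, 0, 0],
    [0, 0, 0],
    [0, 0, 0],
    [0, 0, 0],
    [0, 0, 0],
    [0, 0, 0],
    [0, 0, 0],
    [0, 0, 0],
    [0, 0, 0],
    [0, 0, 0],
  ],
  jaw=[0, 0, 0, 0, 0, 0, 0, 0, 0, 0],
)

```text
time_s: 21.65
tool_pos: [566.0, -107.8, 388.4]
tool_rot: [0.788, 0.615, -0.001, 0.0]
contact_force: [0.1, 0.3, 0.1]
opening: 85.5
```

```bash
cat > f.py <<'E'
from wr import *
o=pickle.load(open('init.pkl','rb'))
p=snap('wrist','w5.png'); q=dict(p); p['fish']=1
M={}
for k in ['sample_canister','stand']:
    r=ctrl.outline_of(q,k); print(k,[(x['score'],x['rect']) for x in r]); M[k]=ss(r[0]['pixels'])
dark=p['img'].max(2)<30; ig=ss(cv2.dilate(cv2.morphologyEx(dark.astype(np.uint8),cv2.MORPH_OPEN,np.ones((5,5))),np.ones((5,5)))>0)
v,e=fit('sample_canister',[(p,M['sample_canister'],ig)],(579,-53,-.23),12,True); print(v,e)
im=p['img'].copy()
for a,c in((v,(0,255,0)),((579,-53.3,-.237),(255,0,0))):
  for z in (12,124): cv2.polylines(im,[(projw(p,place(box(54,54,0,0)[[0,2,6,4]],a[0],a[1],a[2],z))*16).astype(np.int32)],True,c,1,shift=4)
cv2.imwrite('pics/lid2.png',cv2.resize(im[100:400,200:500],None,fx=2,fy=2)[:,:,::-1])
print(go:=ctrl.sense()['tool_pos'])
E
python3 f.py; python3 go.py 579 -53 246 -.24 1
```

```text
sample_canister [(0.82, [327.6, 156.7, 86.0, 86.2])]
stand [(0.64, [290.8, 95.2, 154.9, 190.4])]
[ 5.80556223e+02 -5.41080008e+01 -2.40819522e-01] 144.4375
[ 566.29882486 -103.47272372  388.38168981]
t 21.8 P [ 566.3 -103.5  388.4] yaw -0.238 open 85.3 F [ 1.1  0.4 -0.3] q [-0.28  0.47  0.53  1.98 -0.34  0.78  0.21]
const rows 1 xyz [0.8659, 0.0129, 2.3735] rot [-0.0016, -0.0004, 0.001] | total xyz [0.866, 0.013, 2.374] mm/row 151.6
```

View pics/lid2.png

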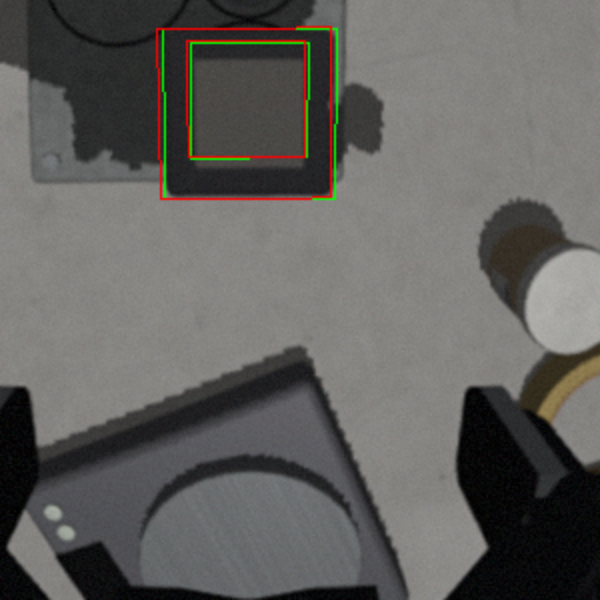

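```bash
python3 go.py 579.8 -53.5 388 -.24 3 579.8 -53.5 249 -.24 1
```

```text
t 21.8 P [ 566.3 -103.5  388.4] yaw -0.238 open 85.3 F [ 1.1  0.4 -0.3] q [-0.28  0.47  0.53  1.98 -0.34  0.78  0.21]
const rows 3 xyz [0.2875, 0.0073, 0.0023] rot [-0.0005, -0.0001, 0.0003] | total xyz [0.862, 0.022, 0.007] mm/row 17.3
const rows 1 xyz [0.0, 0.0, 2.3167] rot [0.0, 0.0, 0.0] | total xyz [0.0, 0.0, 2.317] mm/row 139.0
```

drive_tool(
  xyz=[
    [0.287, 0.007, 0],
    [0.287, 0.007, 0],
    [0.287, 0.007, 0],
    [0, 0, 0.4],
    [0, 0, 0.5],
    [0, 0, 0.2],
    [0, 0, 0],
    [0, 0, 0],
  ],
  rot=[
    [0, 0, 0],
    [0, 0, 0],
    [0, 0, 0],
    [0, 0, 0],
    [0, 0, 0],
    [0, 0, 0],
    [0, 0, 0],
    [0, 0, 0],
  ],
  jaw=[0, 0, 0, 0, 0, 0, 0, 0],
)

```text
time_s: 22.8
tool_pos: [580.6, -55.0, 324.3]
tool_rot: [0.787, 0.617, 0.001, 0.001]
contact_force: [-1.2, -0.8, -0.4]
opening: 85.5
```

```bash
python3 go.py 579.8 -53.5 249 -.24 1;  python3 -c "
from h import *
snap('wrist','w6.png')"
```

```text
t 22.8 P [580.6 -55.  324.3] yaw -0.24 open 85.5 F [-1.2 -0.8 -0.4] q [-0.32  0.56  0.47  2.01 -0.41  0.66  0.18]
const rows 1 xyz [0.0212, -0.0209, 1.2556] rot [0.0012, -0.0002, 0.0] | total xyz [0.021, -0.021, 1.256] mm/row 75.4
```

View pics/w6.png

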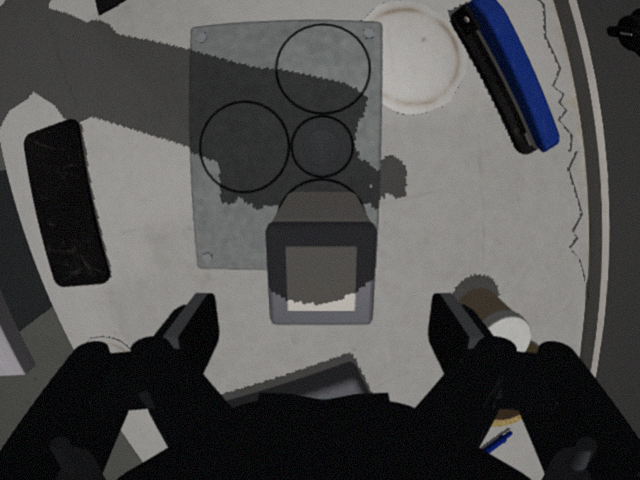

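```bash
python3 -c "
from h import *
p=snap('top')['img']; q=cv2.imread('pics/w6.png')
a=cv2.resize(p[170:270,240:360,::-1],None,fx=4,fy=4)
b=cv2.convertScaleAbs(cv2.resize(q[90:210,260:380],None,fx=4,fy=4),alpha=2)
cv2.imwrite('pics/z.png',np.hstack([a[:400,:320],b[:400]]))
"
```

```text
(no output)
```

View pics/z.png

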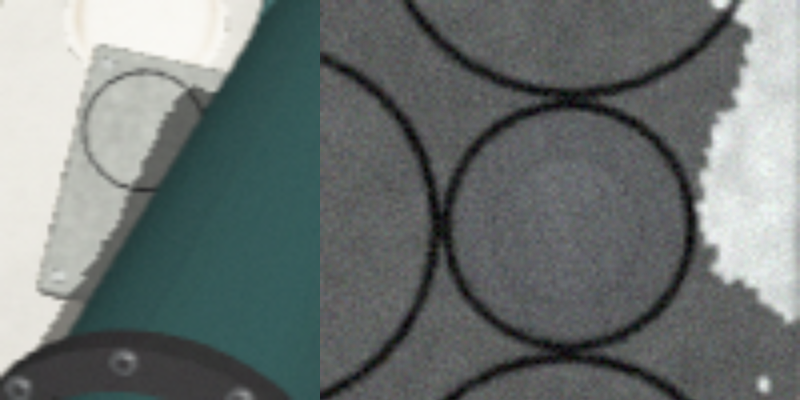

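drive_tool(
  xyz=[
    [0.02, -0.015, 0.4],
    [0, 0, 0.4],
    [0, 0, 0.3],
    [0, 0, 0.15],
    [0, 0, 0],
    [0, 0, 0],
  ],
  rot=[
    [0, 0, 0],
    [0, 0, 0],
    [0, 0, 0],
    [0, 0, 0],
    [0, 0, 0],
    [0, 0, 0],
  ],
  jaw=[0, 0, 0, 0, 0, 0],
)

```text
time_s: 23.65
tool_pos: [579.8, -53.9, 249.0]
tool_rot: [0.787, 0.617, 0.0, 0.0]
contact_force: [-0.9, -0.5, 0.4]
opening: 85.1
```

drive_tool(
  xyz=[
    [0, 0, 0],
    [0, 0, 0],
    [0, 0, 0],
    [0, 0, 0],
    [0, 0, 0],
    [0, 0, 0],
  ],
  rot=[
    [0, 0, 0],
    [0, 0, 0],
    [0, 0, 0],
    [0, 0, 0],
    [0, 0, 0],
    [0, 0, 0],
  ],
  jaw=[255, 255, 255, 255, 255, 255],
)

```text
time_s: 24.4
tool_pos: [579.9, -53.7, 249.1]
tool_rot: [0.787, 0.617, 0.001, 0.0]
contact_force: [-0.0, 0.2, 5.9]
opening: 53.5
```

drive_tool(
  xyz=[
    [0, 0, -0.2],
    [0, 0, -0.4],
    [0, 0, -0.5],
    [0, 0, -0.5],
    [0, 0, -0.4],
    [0, 0, -0.2],
    [0, 0, 0],
  ],
  rot=[
    [0, 0, 0],
    [0, 0, 0],
    [0, 0, 0],
    [0, 0, 0],
    [0, 0, 0],
    [0, 0, 0],
    [0, 0, 0],
  ],
  jaw=[255, 255, 255, 255, 255, 255, 255],
)

```text
time_s: 25.28
tool_pos: [579.4, -53.6, 380.9]
tool_rot: [0.787, 0.617, 0.0, 0.0]
contact_force: [0.1, -0.3, -1.5]
opening: 53.5
```

```bash
python3 go.py 504 221 382 -0.24 10 504 221 241 -0.24 1
```

```text
t 25.27 P [579.4 -53.6 380.9] yaw -0.24 open 53.5 F [ 0.1 -0.3 -1.5] q [-0.37  0.49  0.53  1.98 -0.35  0.77  0.13]
const rows 10 xyz [0.4147, -0.2307, -0.0019] rot [0.0001, -0.0, 0.0] | total xyz [4.147, -2.307, -0.019] mm/row 28.5
const rows 1 xyz [0.0, 0.0, 2.35] rot [0.0, 0.0, 0.0] | total xyz [0.0, 0.0, 2.35] mm/row 141.0
```

```bash
python3 go.py 503 228 382 -0.24 10
```

```text
t 25.27 P [579.4 -53.6 380.9] yaw -0.24 open 53.5 F [ 0.1 -0.3 -1.5] q [-0.37  0.49  0.53  1.98 -0.35  0.77  0.13]
const rows 10 xyz [0.4257, -0.2351, -0.0019] rot [0.0001, -0.0, 0.0] | total xyz [4.257, -2.351, -0.019] mm/row 29.2
```

drive_tool(
  xyz=[
    [0.25, -0.138, 0],
    [0.5, -0.276, 0],
    [0.55, -0.304, 0],
    [0.55, -0.304, 0],
    [0.55, -0.304, 0],
    [0.55, -0.304, 0],
    [0.55, -0.304, 0],
    [0.45, -0.249, 0],
    [0.307, -0.168, 0],
    [0, 0, 0],
  ],
  rot=[
    [0, 0, 0],
    [0, 0, 0],
    [0, 0, 0],
    [0, 0, 0],
    [0, 0, 0],
    [0, 0, 0],
    [0, 0, 0],
    [0, 0, 0],
    [0, 0, 0],
    [0, 0, 0],
  ],
  jaw=[255, 255, 255, 255, 255, 255, 255, 255, 255, 255],
)

```text
time_s: 26.52
tool_pos: [502.1, 230.0, 379.6]
tool_rot: [0.785, 0.619, -0.001, -0.0]
contact_force: [0.5, 0.1, -2.0]
opening: 53.7
```

drive_tool(
  xyz=[
    [0, 0, 0.3],
    [0, 0, 0.5],
    [0, 0, 0.5],
    [0, 0, 0.5],
    [0, 0, 0.3],
    [0, 0, 0.15],
    [0, 0, 0.05],
    [0, 0, 0],
  ],
  rot=[
    [0, 0, 0],
    [0, 0, 0],
    [0, 0, 0],
    [0, 0, 0],
    [0, 0, 0],
    [0, 0, 0],
    [0, 0, 0],
    [0, 0, 0],
  ],
  jaw=[255, 255, 255, 255, 255, 255, 255, 255],
)

```text
time_s: 27.52
tool_pos: [503.5, 227.9, 242.9]
tool_rot: [0.787, 0.617, 0.001, 0.0]
contact_force: [-0.5, -0.1, -0.8]
opening: 53.6
```

Mat contact expected at TCP z ≈ 241.

drive_tool(
  xyz=[
    [0, 0, 0.025],
    [0, 0, 0.015],
    [0, 0, 0],
  ],
  rot=[
    [0, 0, 0],
    [0, 0, 0],
    [0, 0, 0],
  ],
  jaw=[255, 255, 255],
)

```text
time_s: 27.9
tool_pos: [503.5, 228.1, 241.1]
tool_rot: [0.787, 0.617, 0.001, -0.0]
contact_force: [0.0, 0.0, 4.8]
opening: 53.1
```

drive_tool(
  xyz=[
    [0, 0, 0],
    [0, 0, 0],
    [0, 0, 0],
    [0, 0, 0],
    [0, 0, -0.3],
    [0, 0, -0.5],
    [0, 0, -0.6],
    [0, 0, -0.5],
    [0, 0, -0.2],
    [0, 0, 0],
  ],
  rot=[
    [0, 0, 0],
    [0, 0, 0],
    [0, 0, 0],
    [0, 0, 0],
    [0, 0, 0],
    [0, 0, 0],
    [0, 0, 0],
    [0, 0, 0],
    [0, 0, 0],
    [0, 0, 0],
  ],
  jaw=[0, 0, 0, 0, 0, 0, 0, 0, 0, 0],
)

```text
time_s: 29.15
tool_pos: [503.2, 228.0, 366.9]
tool_rot: [0.787, 0.617, 0.001, 0.0]
contact_force: [-0.1, 0.6, -0.2]
opening: 85.4
```

```bash
python3 go.py 593 6 367 -0.24 9 593 6 191 -0.24 5; cat > g.py <<'E'
from wr import *
p=snap('side','s7.png'); p=snap('top','t7.png')
r=ctrl.outline_of(p,'test_weight')
for x in r:
    ys,xs=np.nonzero(x['pixels']); print(x['score'],x['rect'],x['pixels'].sum())
    x0=ray(p,[[xs.mean(),ys.mean()]],40)[0]
    print(x0, fit('test_weight',[(p,ss(x['pixels']),None)],x0,12))
E
python3 g.py
```

```text
t 29.15 P [503.2 228.  366.9] yaw -0.24 open 85.4 F [-0.1  0.6 -0.2] q [-0.9   0.48  0.54  2.05 -0.37  0.71 -0.37]
const rows 9 xyz [-0.3599, 0.2593, -0.0004] rot [0.0001, -0.0001, 0.0] | total xyz [-3.239, 2.333, -0.003] mm/row 26.6
const rows 5 xyz [0.0, 0.0, 0.5867] rot [0.0, 0.0, 0.0] | total xyz [0.0, 0.0, 2.933] mm/row 35.2
0.62 [302.6, 208.6, 12.9, 17.1] 208
[591.78164517   4.24336901  40.        ] (array([593.69253384,   3.92842761]), np.float64(42.0))
```

View pics/t7.png

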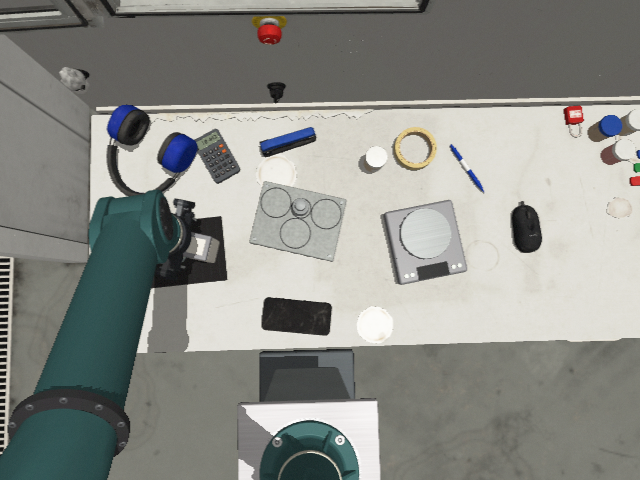

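View pics/s7.png

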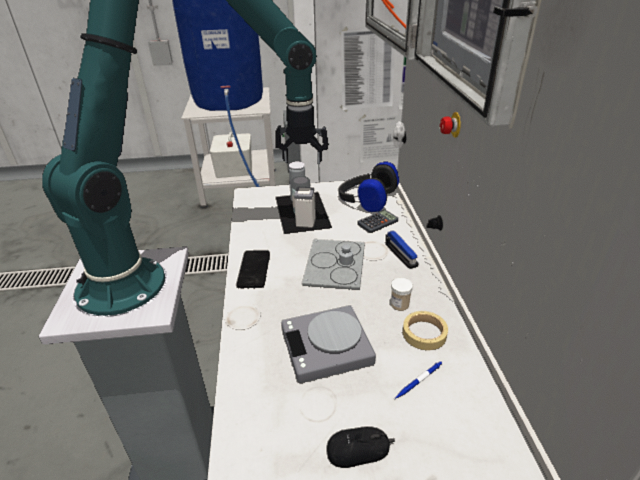

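drive_tool(
  xyz=[
    [-0.25, 0.18, 0],
    [-0.45, 0.324, 0],
    [-0.5, 0.36, 0],
    [-0.5, 0.36, 0],
    [-0.5, 0.36, 0],
    [-0.45, 0.324, 0],
    [-0.4, 0.29, 0],
    [-0.189, 0.15, 0],
    [0, 0, 0.3],
    [0, 0, 0.5],
  ],
  rot=[
    [0, 0, 0],
    [0, 0, 0],
    [0, 0, 0],
    [0, 0, 0],
    [0, 0, 0],
    [0, 0, 0],
    [0, 0, 0],
    [0, 0, 0],
    [0, 0, 0],
    [0, 0, 0],
  ],
  jaw=[0, 0, 0, 0, 0, 0, 0, 0, 0, 0],
)

```text
time_s: 30.55
tool_pos: [593.7, 6.9, 316.9]
tool_rot: [0.786, 0.618, 0.001, -0.0]
contact_force: [-0.0, 0.9, -1.6]
opening: 85.0
```

drive_tool(
  xyz=[
    [0, 0, 0.3],
    [0, 0, 0],
    [0, 0, 0],
  ],
  rot=[
    [0, 0, 0],
    [0, 0, 0],
    [0, 0, 0],
  ],
  jaw=[0, 0, 0],
)

```text
time_s: 30.92
tool_pos: [594.0, 6.0, 300.3]
tool_rot: [0.786, 0.618, 0.0, 0.0]
contact_force: [0.5, -0.7, 0.5]
opening: 85.2
```

```bash
python3 go.py 594.5 5.5 191 -0.24 5; python3 -c "
from h import *
snap('wrist','w8.png')"
```

```text
t 30.93 P [594.    6.  300.3] yaw -0.239 open 85.2 F [ 0.5 -0.7  0.5] q [-0.4   0.61  0.45  2.   -0.44  0.63  0.1 ]
const rows 5 xyz [-0.0015, 0.0018, 0.3644] rot [0.0001, -0.0, 0.0001] | total xyz [-0.007, 0.009, 1.822] mm/row 21.9
```

View pics/w8.png

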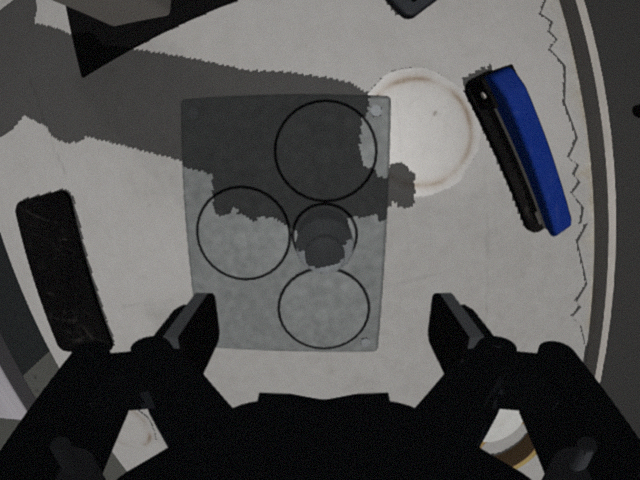

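drive_tool(
  xyz=[
    [0, 0, 0.3],
    [0, 0, 0.5],
    [0, 0, 0.45],
    [0, 0, 0.3],
    [0, 0, 0.2],
    [0, 0, 0.07],
    [0, 0, 0],
    [0, 0, 0],
  ],
  rot=[
    [0, 0, 0],
    [0, 0, 0],
    [0, 0, 0],
    [0, 0, 0],
    [0, 0, 0],
    [0, 0, 0],
    [0, 0, 0],
    [0, 0, 0],
  ],
  jaw=[0, 0, 0, 0, 0, 0, 0, 0],
)

```text
time_s: 31.98
tool_pos: [594.1, 5.7, 191.5]
tool_rot: [0.787, 0.617, 0.001, 0.0]
contact_force: [0.2, 0.2, 0.2]
opening: 85.4
```

drive_tool(
  xyz=[
    [0, 0, 0],
    [0, 0, 0],
    [0, 0, 0],
    [0, 0, 0],
    [0, 0, 0],
    [0, 0, 0],
    [0, 0, 0],
  ],
  rot=[
    [0, 0, 0],
    [0, 0, 0],
    [0, 0, 0],
    [0, 0, 0],
    [0, 0, 0],
    [0, 0, 0],
    [0, 0, 0],
  ],
  jaw=[255, 255, 255, 255, 255, 255, 255],
)

```text
time_s: 32.85
tool_pos: [594.0, 5.7, 191.4]
tool_rot: [0.787, 0.617, 0.0, 0.0]
contact_force: [-1.4, 0.0, 5.6]
opening: 35.6
```

drive_tool(
  xyz=[
    [0, 0, -0.2],
    [0, 0, -0.4],
    [0, 0, -0.5],
    [0, 0, -0.5],
    [0, 0, -0.4],
    [0, 0, 0],
    [0, 0, 0],
  ],
  rot=[
    [0, 0, 0],
    [0, 0, 0],
    [0, 0, 0],
    [0, 0, 0],
    [0, 0, 0],
    [0, 0, 0],
    [0, 0, 0],
  ],
  jaw=[255, 255, 255, 255, 255, 255, 255],
)

```text
time_s: 33.72
tool_pos: [593.1, 6.0, 310.0]
tool_rot: [0.787, 0.618, -0.001, -0.001]
contact_force: [-0.5, -0.2, -2.6]
opening: 35.8
```

```bash
python3 go.py 526 -277 311 -0.24 9; python3 - <<'E'
from wr import *
snap('wrist','w9.png')
E
```

```text
t 33.73 P [593.1   6.  310. ] yaw -0.24 open 35.8 F [-0.5 -0.2 -2.6] q [-0.41  0.6   0.47  2.   -0.43  0.65  0.1 ]
const rows 9 xyz [-0.5386, 0.0037, -0.0018] rot [-0.0001, 0.0, 0.0] | total xyz [-4.847, 0.033, -0.016] mm/row 32.3
```

View pics/w9.png

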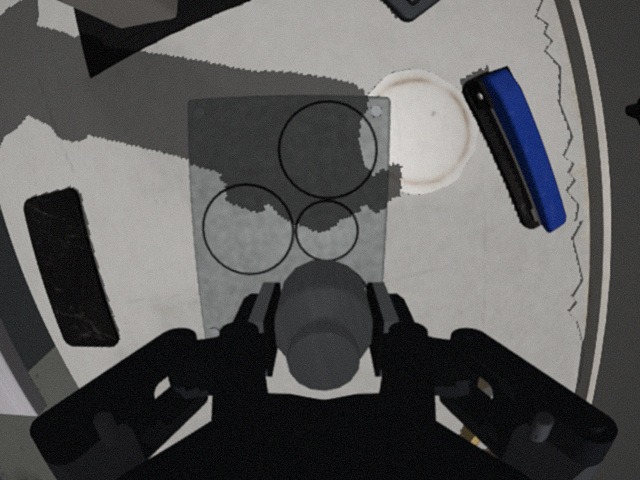

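drive_tool(
  xyz=[
    [-0.3, 0.002, 0],
    [-0.6, 0.004, 0],
    [-0.65, 0.004, 0],
    [-0.65, 0.004, 0],
    [-0.65, 0.004, 0],
    [-0.65, 0.004, 0],
    [-0.6, 0.004, 0],
    [-0.5, 0.004, 0],
    [-0.247, 0.003, 0],
    [0, 0, 0],
  ],
  rot=[
    [0, 0, 0],
    [0, 0, 0],
    [0, 0, 0],
    [0, 0, 0],
    [0, 0, 0],
    [0, 0, 0],
    [0, 0, 0],
    [0, 0, 0],
    [0, 0, 0],
    [0, 0, 0],
  ],
  jaw=[255, 255, 255, 255, 255, 255, 255, 255, 255, 255],
)

```text
time_s: 35.02
tool_pos: [525.6, -278.7, 310.5]
tool_rot: [0.788, 0.616, -0.0, -0.0]
contact_force: [0.1, 1.5, -2.4]
opening: 35.7
```

```bash
python3 go.py 526 -277 231 -0.24 4;python3 - <<'E'
from wr import *
p=snap('wrist'); im=p['img'].copy()
for X,c in ((circ(58,50)+[525.2,-276.7,0],(255,0,0)),):
    cv2.polylines(im,[(projw(p,X)*16).astype(np.int32)],True,c,1,shift=4)
cv2.imwrite('pics/w10.png',im[:,:,::-1])
snap('side','s10.png')
E
```

```text
t 35.02 P [ 525.6 -278.7  310.5] yaw -0.243 open 35.7 F [ 0.1  1.5 -2.4] q [ 0.11  0.59  0.43  1.99 -0.4   0.64  0.56]
const rows 4 xyz [0.0074, 0.0003, 0.3311] rot [-0.0001, 0.0001, -0.0005] | total xyz [0.03, 0.001, 1.324] mm/row 19.9
```

View pics/w10.png

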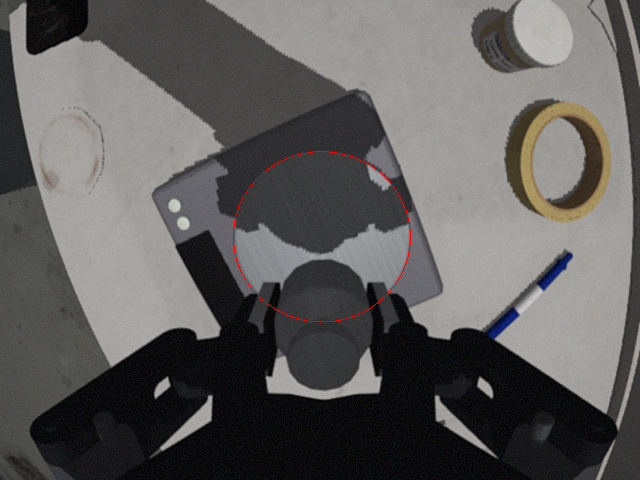

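View pics/s10.png

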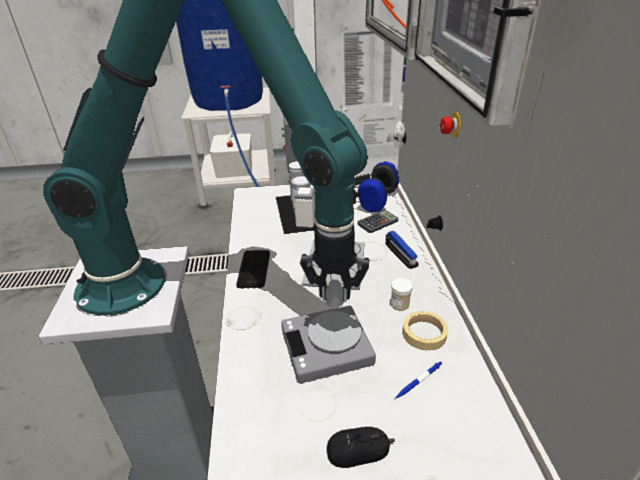

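drive_tool(
  xyz=[
    [0, 0, 0.3],
    [0, 0, 0.4],
    [0, 0, 0.3],
    [0, 0, 0.2],
    [0, 0, 0.1],
    [0, 0, 0],
    [0, 0, 0],
  ],
  rot=[
    [0, 0, 0],
    [0, 0, 0],
    [0, 0, 0],
    [0, 0, 0],
    [0, 0, 0],
    [0, 0, 0],
    [0, 0, 0],
  ],
  jaw=[255, 255, 255, 255, 255, 255, 255],
)

```text
time_s: 36.0
tool_pos: [526.8, -277.6, 233.4]
tool_rot: [0.787, 0.617, 0.0, 0.001]
contact_force: [-0.1, -0.1, -2.5]
opening: 35.8
```

```bash
python3 go.py 526 -277 229.4 -0.24 1
```

```text
t 36.0 P [ 526.8 -277.6  233.4] yaw -0.24 open 35.8 F [-0.1 -0.1 -2.5] q [ 0.17  0.7   0.34  2.02 -0.47  0.5   0.62]
const rows 1 xyz [0.0058, -0.0159, 0.0665] rot [0.0009, 0.0003, -0.0001] | total xyz [0.006, -0.016, 0.066] mm/row 4.1
```

drive_tool(
  xyz=[
    [0.006, -0.014, 0.04],
    [0, 0, 0.025],
    [0, 0, 0.01],
    [0, 0, 0],
  ],
  rot=[
    [0, 0, 0],
    [0, 0, 0],
    [0, 0, 0],
    [0, 0, 0],
  ],
  jaw=[255, 255, 255, 255],
)

```text
time_s: 36.5
tool_pos: [525.8, -276.8, 229.5]
tool_rot: [0.787, 0.617, 0.0, -0.0]
contact_force: [-1.1, 1.2, 5.4]
opening: 36.1
```

drive_tool(
  xyz=[
    [0, 0, 0],
    [0, 0, 0],
    [0, 0, 0],
    [0, 0, 0],
    [0, 0, -0.3],
    [0, 0, -0.5],
    [0, 0, -0.6],
    [0, 0, -0.6],
    [0, 0, -0.5],
    [0, 0, -0.3],
  ],
  rot=[
    [0, 0, 0],
    [0, 0, 0],
    [0, 0, 0],
    [0, 0, 0],
    [0, 0, 0],
    [0, 0, 0],
    [0, 0, 0],
    [0, 0, 0],
    [0, 0, 0],
    [0, 0, 0],
  ],
  jaw=[0, 0, 0, 0, 0, 0, 0, 0, 0, 0],
)

```text
time_s: 37.75
tool_pos: [525.8, -277.0, 399.0]
tool_rot: [0.787, 0.617, 0.001, 0.001]
contact_force: [-0.0, -0.6, -0.2]
opening: 85.4
```

```bash
python3 go.py 503 228 397 -0.24 13
```

```text
t 37.75 P [ 525.8 -277.   399. ] yaw -0.24 open 85.4 F [-0.  -0.6 -0.2] q [ 0.04  0.48  0.52  1.93 -0.32  0.81  0.49]
const rows 13 xyz [0.6219, -0.1824, 0.0017] rot [0.0002, 0.0, -0.0] | total xyz [8.085, -2.372, 0.022] mm/row 38.9
```

drive_tool(
  xyz=[
    [0.4, -0.117, 0],
    [0.8, -0.235, 0],
    [0.85, -0.249, 0],
    [0.85, -0.249, 0],
    [0.85, -0.249, 0],
    [0.85, -0.249, 0],
    [0.85, -0.249, 0],
    [0.85, -0.249, 0],
    [0.85, -0.249, 0],
    [0.9, -0.265, 0],
  ],
  rot=[
    [0, 0, 0],
    [0, 0, 0],
    [0, 0, 0],
    [0, 0, 0],
    [0, 0, 0],
    [0, 0, 0],
    [0, 0, 0],
    [0, 0, 0],
    [0, 0, 0],
    [0, 0, 0],
  ],
  jaw=[0, 0, 0, 0, 0, 0, 0, 0, 0, 0],
)

```text
time_s: 39.0
tool_pos: [502.7, 227.4, 396.6]
tool_rot: [0.787, 0.617, -0.0, 0.0]
contact_force: [0.7, 0.3, -0.6]
opening: 85.4
```

```bash
cat > k.py <<'E'
from wr import *
MOD['pan']=circ(58,50)
o=pickle.load(open('init.pkl','rb'))
p=snap('top','t11.png'); 
r=ctrl.outline_of(p,'test_weight')
for x in r[:2]:
    ys,xs=np.nonzero(x['pixels']); print(x['score'],x['rect'],x['pixels'].sum())
    x0=ray(p,[[xs.mean(),ys.mean()]],75)[0]
    print(x0, fit('test_weight',[(p,ss(x['pixels']),None)],x0,50))
s=snap('side','s11.png')
for x in ctrl.outline_of(s,'test_weight')[:2]:
    ys,xs=np.nonzero(x['pixels']); print('side',x['score'],x['rect'],x['pixels'].sum())
    x0=ray(s,[[xs.mean(),ys.mean()]],75)[0]
    print(x0, fit('test_weight',[(s,ss(x['pixels']),None)],x0,50))
a=cv2.resize(p['img'][190:290,370:480,::-1],None,fx=4,fy=4); b=cv2.resize(s['img'][290:390,270:380,::-1],None,fx=4,fy=4)
cv2.imwrite('pics/pan11.png',cv2.resize(np.hstack([a,b]),None,fx=.9,fy=.9))
# clean stand refit in top
r=ctrl.outline_of(p,'stand')
print('stand',r[0]['score'],fit('stand',[(p,ss(r[0]['pixels']),None)],(565,13,-.246),0,True))
E
python3 k.py; python3 go.py 503.4 228.1 370 -0.24 4
```

```text
0.55 [427.0, 232.0, 18.4, 18.4] 261
[ 524.98106079 -274.20304988   75.        ] (array([ 525.94803308, -276.14368854]), np.float64(30.5625))
side 0.77 [335.3, 321.4, 17.6, 21.5] 351
[ 524.84081623 -282.88874847   75.        ] (array([ 526.76571247, -276.32684356]), np.float64(69.0625))
stand 0.6 (array([ 5.65088641e+02,  1.25101003e+01, -2.50306891e-01]), np.float64(90.8125))
t 39.25 P [502.8 225.8 396.2] yaw -0.24 open 85.1 F [-0.4 -0.8  0.3] q [-0.88  0.42  0.5   2.03 -0.29  0.76 -0.44]
const rows 4 xyz [0.0102, 0.0, 0.1093] rot [-0.0001, 0.0002, 0.0001] | total xyz [0.041, 0.0, 0.437] mm/row 6.6
```

View pics/pan11.png

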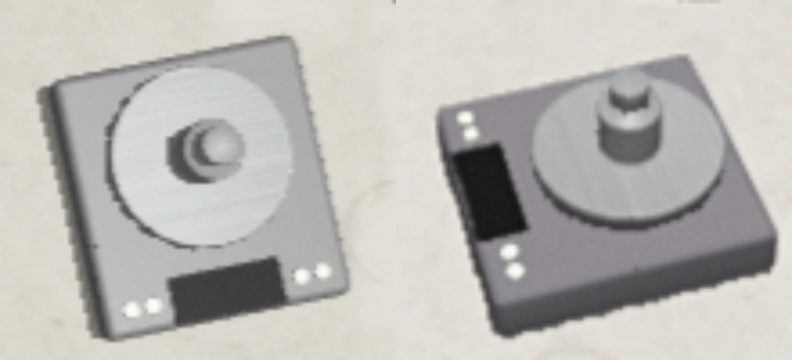

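View pics/t11.png

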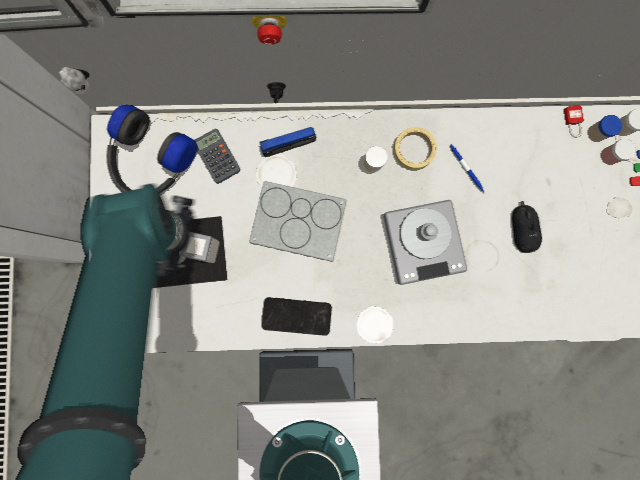

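drive_tool(
  xyz=[
    [0.04, 0, 0.3],
    [0, 0, 0.5],
    [0, 0, 0.5],
    [0, 0, 0.5],
    [0, 0, 0.45],
    [0, 0, 0.2],
    [0, 0, 0.1],
    [0, 0, 0],
    [0, 0, 0],
  ],
  rot=[
    [0, 0, 0],
    [0, 0, 0],
    [0, 0, 0],
    [0, 0, 0],
    [0, 0, 0],
    [0, 0, 0],
    [0, 0, 0],
    [0, 0, 0],
    [0, 0, 0],
  ],
  jaw=[0, 0, 0, 0, 0, 0, 0, 0, 0],
)

```text
time_s: 40.38
tool_pos: [504.0, 228.5, 244.1]
tool_rot: [0.787, 0.617, 0.001, 0.0]
contact_force: [0.8, -0.3, 0.9]
opening: 85.4
```

```bash
python3 go.py 503.4 228.1 241.1 -0.24 1
```

```text
t 40.38 P [504.  228.5 244.1] yaw -0.24 open 85.4 F [ 0.8 -0.3  0.9] q [-0.74  0.65  0.33  2.11 -0.46  0.45 -0.3 ]
const rows 1 xyz [-0.0094, -0.0089, 0.0502] rot [0.0009, -0.0007, -0.0] | total xyz [-0.009, -0.009, 0.05] mm/row 3.1
```

drive_tool(
  xyz=[
    [-0.009, -0.009, 0.05],
    [0, 0, 0],
    [0, 0, 0],
    [0, 0, 0],
    [0, 0, 0],
    [0, 0, 0],
    [0, 0, 0],
    [0, 0, 0],
  ],
  rot=[
    [0, 0, 0],
    [0, 0, 0],
    [0, 0, 0],
    [0, 0, 0],
    [0, 0, 0],
    [0, 0, 0],
    [0, 0, 0],
    [0, 0, 0],
  ],
  jaw=[0, 0, 255, 255, 255, 255, 255, 255],
)

```text
time_s: 41.38
tool_pos: [503.2, 228.1, 240.6]
tool_rot: [0.787, 0.617, 0.0, 0.0]
contact_force: [0.3, 0.1, 5.2]
opening: 53.6
```

drive_tool(
  xyz=[
    [0, 0, -0.2],
    [0, 0, -0.4],
    [0, 0, -0.5],
    [0, 0, -0.5],
    [0, 0, -0.4],
    [0, 0, -0.3],
    [0, 0, 0],
  ],
  rot=[
    [0, 0, 0],
    [0, 0, 0],
    [0, 0, 0],
    [0, 0, 0],
    [0, 0, 0],
    [0, 0, 0],
    [0, 0, 0],
  ],
  jaw=[255, 255, 255, 255, 255, 255, 255],
)

```text
time_s: 42.25
tool_pos: [503.2, 228.1, 379.4]
tool_rot: [0.787, 0.617, 0.001, 0.0]
contact_force: [-0.2, 0.6, -0.9]
opening: 53.3
```

```bash
python3 go.py 579.8 -53.8 380 -0.24 1
```

```text
t 42.25 P [503.2 228.1 379.4] yaw -0.24 open 53.3 F [-0.2  0.6 -0.9] q [-0.87  0.45  0.5   2.04 -0.32  0.73 -0.42]
const rows 1 xyz [-4.2611, 2.3558, -0.0126] rot [0.0012, -0.0012, 0.0001] | total xyz [-4.261, 2.356, -0.013] mm/row 292.1
```

drive_tool(
  xyz=[
    [-0.25, 0.138, 0],
    [-0.5, 0.276, 0],
    [-0.55, 0.303, 0],
    [-0.55, 0.303, 0],
    [-0.55, 0.303, 0],
    [-0.55, 0.303, 0],
    [-0.55, 0.303, 0],
    [-0.45, 0.248, 0],
    [-0.311, 0.171, 0],
    [0, 0, 0],
  ],
  rot=[
    [0, 0, 0],
    [0, 0, 0],
    [0, 0, 0],
    [0, 0, 0],
    [0, 0, 0],
    [0, 0, 0],
    [0, 0, 0],
    [0, 0, 0],
    [0, 0, 0],
    [0, 0, 0],
  ],
  jaw=[255, 255, 255, 255, 255, 255, 255, 255, 255, 255],
)

```text
time_s: 43.5
tool_pos: [578.5, -57.1, 377.4]
tool_rot: [0.788, 0.615, -0.001, 0.0]
contact_force: [-0.2, 0.7, -1.3]
opening: 53.3
```

drive_tool(
  xyz=[
    [0, 0, 0.3],
    [0, 0, 0.5],
    [0, 0, 0.5],
    [0, 0, 0.4],
    [0, 0, 0.25],
    [0, 0, 0.12],
    [0, 0, 0],
    [0, 0, 0],
  ],
  rot=[
    [0, 0, 0],
    [0, 0, 0],
    [0, 0, 0],
    [0, 0, 0],
    [0, 0, 0],
    [0, 0, 0],
    [0, 0, 0],
    [0, 0, 0],
  ],
  jaw=[255, 255, 255, 255, 255, 255, 255, 255],
)

```text
time_s: 44.5
tool_pos: [579.5, -53.8, 254.8]
tool_rot: [0.787, 0.617, 0.001, 0.001]
contact_force: [-0.2, 0.1, -0.4]
opening: 53.5
```

```bash
python3 go.py 579.5 -53.7 249 -0.24 1
```

```text
t 44.5 P [579.5 -53.8 254.8] yaw -0.24 open 53.5 F [-0.2  0.1 -0.4] q [-0.24  0.65  0.36  2.05 -0.45  0.51  0.21]
const rows 1 xyz [0.0021, -0.0003, 0.0971] rot [0.001, -0.0002, 0.0] | total xyz [0.002, -0.0, 0.097] mm/row 5.8
```

drive_tool(
  xyz=[
    [0, 0, 0.05],
    [0, 0, 0.035],
    [0, 0, 0.02],
    [0, 0, 0],
  ],
  rot=[
    [0, 0, 0],
    [0, 0, 0],
    [0, 0, 0],
    [0, 0, 0],
  ],
  jaw=[255, 255, 255, 255],
)

```text
time_s: 45.0
tool_pos: [579.2, -53.9, 248.5]
tool_rot: [0.787, 0.617, 0.0, -0.0]
contact_force: [-1.3, 0.8, 4.1]
opening: 53.0
```

Release, lift, back toward the jar.

drive_tool(
  xyz=[
    [0, 0, 0],
    [0, 0, 0],
    [0, 0, 0],
    [0, 0, 0],
    [0, 0, -0.3],
    [0, 0, -0.5],
    [0, 0, -0.6],
    [0, 0, -0.6],
    [0, 0, -0.5],
    [0, 0, 0],
  ],
  rot=[
    [0, 0, 0],
    [0, 0, 0],
    [0, 0, 0],
    [0, 0, 0],
    [0, 0, 0],
    [0, 0, 0],
    [0, 0, 0],
    [0, 0, 0],
    [0, 0, 0],
    [0, 0, 0],
  ],
  jaw=[0, 0, 0, 0, 0, 0, 0, 0, 0, 0],
)

```text
time_s: 46.25
tool_pos: [579.8, -54.3, 401.4]
tool_rot: [0.787, 0.617, 0.003, 0.002]
contact_force: [0.1, -1.0, 0.5]
opening: 85.1
```

```bash
python3 go.py 498.4 300.2 400 -0.24 10
```

```text
t 46.25 P [579.8 -54.3 401.4] yaw -0.24 open 85.1 F [ 0.1 -1.   0.5] q [-0.36  0.46  0.51  1.96 -0.31  0.8   0.09]
const rows 10 xyz [0.5416, -0.2725, 0.0015] rot [0.0004, -0.0001, -0.0] | total xyz [5.416, -2.725, 0.015] mm/row 36.4
```

drive_tool(
  xyz=[
    [0.3, -0.151, 0],
    [0.6, -0.302, 0],
    [0.65, -0.327, 0],
    [0.65, -0.327, 0],
    [0.65, -0.327, 0],
    [0.65, -0.327, 0],
    [0.65, -0.327, 0],
    [0.6, -0.302, 0],
    [0.45, -0.226, 0],
    [0.216, -0.109, 0],
  ],
  rot=[
    [0, 0, 0],
    [0, 0, 0],
    [0, 0, 0],
    [0, 0, 0],
    [0, 0, 0],
    [0, 0, 0],
    [0, 0, 0],
    [0, 0, 0],
    [0, 0, 0],
    [0, 0, 0],
  ],
  jaw=[0, 0, 0, 0, 0, 0, 0, 0, 0, 0],
)

```text
time_s: 47.5
tool_pos: [495.3, 303.8, 396.3]
tool_rot: [0.785, 0.619, -0.002, -0.001]
contact_force: [0.1, -0.6, 0.3]
opening: 85.4
```

```bash
cat > cmp.py <<'E'
# compare fits top/side now vs initial for given objects
import sys
from wr import *
o=pickle.load(open('init.pkl','rb'))
now={n:snap(n,f'{n}_{sys.argv[1]}.png') for n in('top','side')}
objs=['sample_canister','sample_jar','sample_can']
x0={'sample_canister':(579,-53,-.237),'sample_jar':(608,64,0),'sample_can':(534,22,0)}
M={}
for n,p in now.items():
    for q in sys.argv[2:]:
        r=ctrl.outline_of(p,q)
        r=[x for x in r if np.linalg.norm(proj(p,[x0[q][0],x0[q][1],60])[0]-np.array(x['rect'][:2]))<30]
        if r: M[n,q]=ss(r[0]['pixels'])
for q in sys.argv[2:]:
    for n,p in now.items():
        if (n,q) not in M: print(q,n,'none'); continue
        out=[]
        # pixels occluded at either time are left out
        ig=np.any([ss(o[n]['m'][k]) for k in objs if k!=q]+[M[n,k] for k in objs if k!=q and (n,k) in M],0)
        for pp,m in((o[n]['p'],ss(o[n]['m'][q])),(p,M[n,q])):
            v,e=fit(q,[(pp,m,ig)],x0[q],12,q=='sample_canister'); out.append(v)
        print(q,n,'init',out[0].round(3),'now',out[1].round(3),'diff',(out[1]-out[0]).round(3))
E
python3 cmp.py c12 sample_canister; python3 go.py 498.4 300.2 258.6 -0.24 1
```

```text
sample_canister top init [ 5.79234e+02 -5.40700e+01 -2.61000e-01] now [ 5.79336e+02 -5.40740e+01 -2.43000e-01] diff [ 0.102 -0.005  0.018]
sample_canister side init [ 5.79089e+02 -5.06690e+01 -2.37000e-01] now [ 5.79468e+02 -5.09120e+01 -2.56000e-01] diff [ 0.379 -0.243 -0.019]
t 47.7 P [497.4 299.8 397.4] yaw -0.241 open 85.5 F [ 0.9 -0.6 -0.2] q [-0.98  0.46  0.5   1.96 -0.3   0.79 -0.55]
const rows 1 xyz [0.0143, 0.016, 2.3126] rot [-0.0002, 0.0011, -0.0005] | total xyz [0.014, 0.016, 2.313] mm/row 138.8
```

drive_tool(
  xyz=[
    [0.014, 0.016, 0.3],
    [0, 0, 0.5],
    [0, 0, 0.5],
    [0, 0, 0.5],
    [0, 0, 0.35],
    [0, 0, 0.12],
    [0, 0, 0],
    [0, 0, 0],
  ],
  rot=[
    [0, 0, 0],
    [0, 0, 0],
    [0, 0, 0],
    [0, 0, 0],
    [0, 0, 0],
    [0, 0, 0],
    [0, 0, 0],
    [0, 0, 0],
  ],
  jaw=[0, 0, 0, 0, 0, 0, 0, 0],
)

```text
time_s: 48.7
tool_pos: [499.2, 301.1, 262.3]
tool_rot: [0.787, 0.617, 0.001, 0.0]
contact_force: [-0.2, 0.8, 0.1]
opening: 85.8
```

```bash
python3 go.py 498.4 300.2 258.6 -0.24 1
```

```text
t 48.7 P [499.2 301.1 262.3] yaw -0.241 open 85.8 F [-0.2  0.8  0.1] q [-0.88  0.64  0.37  2.04 -0.44  0.53 -0.44]
const rows 1 xyz [-0.0181, -0.0088, 0.0619] rot [0.0008, -0.0006, -0.0004] | total xyz [-0.018, -0.009, 0.062] mm/row 3.9
```

drive_tool(
  xyz=[
    [-0.018, -0.009, 0.06],
    [0, 0, 0],
    [0, 0, 0],
    [0, 0, 0],
    [0, 0, 0],
    [0, 0, 0],
    [0, 0, 0],
    [0, 0, 0],
  ],
  rot=[
    [0, 0, 0],
    [0, 0, 0],
    [0, 0, 0],
    [0, 0, 0],
    [0, 0, 0],
    [0, 0, 0],
    [0, 0, 0],
    [0, 0, 0],
  ],
  jaw=[0, 0, 255, 255, 255, 255, 255, 255],
)

```text
time_s: 49.7
tool_pos: [498.2, 300.5, 258.6]
tool_rot: [0.787, 0.617, 0.001, -0.0]
contact_force: [0.3, 0.2, 5.2]
opening: 58.6
```

drive_tool(
  xyz=[
    [0, 0, -0.2],
    [0, 0, -0.4],
    [0, 0, -0.5],
    [0, 0, -0.5],
    [0, 0, -0.4],
    [0, 0, -0.3],
    [0, 0, 0],
  ],
  rot=[
    [0, 0, 0],
    [0, 0, 0],
    [0, 0, 0],
    [0, 0, 0],
    [0, 0, 0],
    [0, 0, 0],
    [0, 0, 0],
  ],
  jaw=[255, 255, 255, 255, 255, 255, 255],
)

```text
time_s: 50.58
tool_pos: [498.1, 300.5, 397.2]
tool_rot: [0.787, 0.617, 0.001, 0.0]
contact_force: [-0.2, -0.6, -2.5]
opening: 58.3
```

```bash
python3 go.py 608.5 64 397 -0.24 1
```

```text
t 50.58 P [498.1 300.5 397.2] yaw -0.24 open 58.3 F [-0.2 -0.6 -2.5] q [-0.99  0.46  0.51  1.96 -0.31  0.79 -0.55]
const rows 1 xyz [-3.3916, 2.7241, 0.0004] rot [0.0011, -0.0013, 0.0001] | total xyz [-3.392, 2.724, 0.0] mm/row 261.0
```

drive_tool(
  xyz=[
    [-0.2, 0.161, 0],
    [-0.4, 0.321, 0],
    [-0.44, 0.353, 0],
    [-0.44, 0.353, 0],
    [-0.44, 0.353, 0],
    [-0.44, 0.353, 0],
    [-0.44, 0.353, 0],
    [-0.36, 0.289, 0],
    [-0.23, 0.187, 0],
    [0, 0, 0],
  ],
  rot=[
    [0, 0, 0],
    [0, 0, 0],
    [0, 0, 0],
    [0, 0, 0],
    [0, 0, 0],
    [0, 0, 0],
    [0, 0, 0],
    [0, 0, 0],
    [0, 0, 0],
    [0, 0, 0],
  ],
  jaw=[255, 255, 255, 255, 255, 255, 255, 255, 255, 255],
)

```text
time_s: 51.82
tool_pos: [608.4, 61.9, 395.4]
tool_rot: [0.788, 0.616, -0.001, 0.0]
contact_force: [-0.2, -0.5, -1.5]
opening: 58.4
```

drive_tool(
  xyz=[
    [0, 0, 0.3],
    [0, 0, 0.5],
    [0, 0, 0.5],
    [0, 0, 0.4],
    [0, 0, 0.25],
    [0, 0, 0.1],
    [0, 0, 0],
    [0, 0, 0],
  ],
  rot=[
    [0, 0, 0],
    [0, 0, 0],
    [0, 0, 0],
    [0, 0, 0],
    [0, 0, 0],
    [0, 0, 0],
    [0, 0, 0],
    [0, 0, 0],
  ],
  jaw=[255, 255, 255, 255, 255, 255, 255, 255],
)

```text
time_s: 52.82
tool_pos: [608.7, 64.0, 273.8]
tool_rot: [0.787, 0.617, 0.001, 0.0]
contact_force: [-0.5, -0.6, -3.3]
opening: 58.4
```

```bash
python3 go.py 608.5 64.1 266.5 -0.24 1
```

```text
t 52.83 P [608.7  64.  273.8] yaw -0.24 open 58.4 F [-0.5 -0.6 -3.3] q [-0.45  0.66  0.39  1.97 -0.43  0.59 -0.01]
const rows 1 xyz [0.0005, -0.0034, 0.1225] rot [0.0011, -0.0004, 0.0] | total xyz [0.001, -0.003, 0.122] mm/row 7.4
```

drive_tool(
  xyz=[
    [0, -0.003, 0.07],
    [0, 0, 0.04],
    [0, 0, 0.02],
    [0, 0, 0],
  ],
  rot=[
    [0, 0, 0],
    [0, 0, 0],
    [0, 0, 0],
    [0, 0, 0],
  ],
  jaw=[255, 255, 255, 255],
)

```text
time_s: 53.32
tool_pos: [608.3, 63.9, 266.6]
tool_rot: [0.787, 0.617, 0.0, -0.0]
contact_force: [-1.7, 1.2, 7.0]
opening: 58.3
```

drive_tool(
  xyz=[
    [0, 0, 0],
    [0, 0, 0],
    [0, 0, 0],
    [0, 0, 0],
    [0, 0, -0.3],
    [0, 0, -0.5],
    [0, 0, -0.6],
    [0, 0, -0.5],
    [0, 0, -0.4],
    [0, 0, 0],
  ],
  rot=[
    [0, 0, 0],
    [0, 0, 0],
    [0, 0, 0],
    [0, 0, 0],
    [0, 0, 0],
    [0, 0, 0],
    [0, 0, 0],
    [0, 0, 0],
    [0, 0, 0],
    [0, 0, 0],
  ],
  jaw=[0, 0, 0, 0, 0, 0, 0, 0, 0, 0],
)

```text
time_s: 54.58
tool_pos: [608.8, 63.7, 406.4]
tool_rot: [0.787, 0.617, 0.003, 0.001]
contact_force: [-0.7, 0.1, 0.0]
opening: 85.7
```

```bash
python3 go.py 492.6 375.3 405 -0.24 10
```

```text
t 54.58 P [608.8  63.7 406.4] yaw -0.24 open 85.7 F [-0.7  0.1  0. ] q [-0.54  0.49  0.51  1.89 -0.32  0.84 -0.11]
const rows 10 xyz [0.4584, -0.3116, 0.0017] rot [0.0004, -0.0002, -0.0] | total xyz [4.584, -3.116, 0.017] mm/row 33.3
```

drive_tool(
  xyz=[
    [0.3, -0.204, 0],
    [0.5, -0.34, 0],
    [0.55, -0.374, 0],
    [0.55, -0.374, 0],
    [0.55, -0.374, 0],
    [0.55, -0.374, 0],
    [0.55, -0.374, 0],
    [0.48, -0.326, 0],
    [0.35, -0.238, 0],
    [0.204, -0.139, 0],
  ],
  rot=[
    [0, 0, 0],
    [0, 0, 0],
    [0, 0, 0],
    [0, 0, 0],
    [0, 0, 0],
    [0, 0, 0],
    [0, 0, 0],
    [0, 0, 0],
    [0, 0, 0],
    [0, 0, 0],
  ],
  jaw=[0, 0, 0, 0, 0, 0, 0, 0, 0, 0],
)

```text
time_s: 55.82
tool_pos: [490.6, 377.1, 402.5]
tool_rot: [0.786, 0.618, -0.001, -0.0]
contact_force: [-0.1, 1.1, -0.5]
opening: 85.6
```

```bash
python3 cmp.py c13 sample_canister sample_jar; python3 go.py 492.6 375.3 247.6 -0.24 1
```

```text
sample_canister top none
sample_canister side init [ 5.79093e+02 -5.12270e+01 -2.38000e-01] now [ 5.79506e+02 -4.86520e+01 -2.33000e-01] diff [0.413 2.575 0.005]
sample_jar top init [608.14   64.749] now [608.091  64.202] diff [-0.05  -0.547]
sample_jar side init [606.801  61.632] now [606.536  60.853] diff [-0.265 -0.78 ]
t 56.12 P [492.5 374.  403.3] yaw -0.242 open 85.5 F [ 0.  -0.4  0.4] q [-1.08  0.5   0.51  1.88 -0.32  0.85 -0.65]
const rows 1 xyz [0.0245, -0.0045, 2.5944] rot [0.0003, 0.0006, -0.0017] | total xyz [0.025, -0.004, 2.594] mm/row 155.7
```

View pics/side_c13.png

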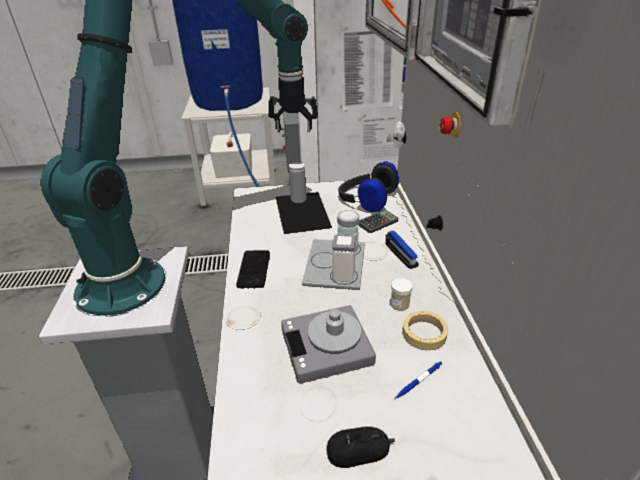

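drive_tool(
  xyz=[
    [0.024, -0.004, 0.3],
    [0, 0, 0.5],
    [0, 0, 0.5],
    [0, 0, 0.5],
    [0, 0, 0.45],
    [0, 0, 0.2],
    [0, 0, 0.1],
    [0, 0, 0],
    [0, 0, 0],
  ],
  rot=[
    [0, 0, 0],
    [0, 0, 0],
    [0, 0, 0],
    [0, 0, 0],
    [0, 0, 0],
    [0, 0, 0],
    [0, 0, 0],
    [0, 0, 0],
    [0, 0, 0],
  ],
  jaw=[0, 0, 0, 0, 0, 0, 0, 0, 0],
)

```text
time_s: 57.25
tool_pos: [492.3, 377.3, 251.1]
tool_rot: [0.787, 0.617, 0.001, 0.0]
contact_force: [-0.0, 0.1, -0.3]
opening: 85.4
```

```bash
python3 go.py 492.6 375.3 247.6 -0.24 1
```

```text
t 57.25 P [492.3 377.3 251.1] yaw -0.24 open 85.4 F [-0.   0.1 -0.3] q [-0.98  0.7   0.37  1.96 -0.45  0.56 -0.54]
const rows 1 xyz [-0.031, 0.0133, 0.058] rot [0.0007, -0.0009, -0.0] | total xyz [-0.031, 0.013, 0.058] mm/row 4.0
```

drive_tool(
  xyz=[
    [-0.031, 0.012, 0.058],
    [0, 0, 0],
    [0, 0, 0],
    [0, 0, 0],
    [0, 0, 0],
    [0, 0, 0],
    [0, 0, 0],
    [0, 0, 0],
  ],
  rot=[
    [0, 0, 0],
    [0, 0, 0],
    [0, 0, 0],
    [0, 0, 0],
    [0, 0, 0],
    [0, 0, 0],
    [0, 0, 0],
    [0, 0, 0],
  ],
  jaw=[0, 0, 255, 255, 255, 255, 255, 255],
)

```text
time_s: 58.25
tool_pos: [492.3, 375.3, 247.1]
tool_rot: [0.787, 0.617, 0.0, -0.0]
contact_force: [-1.4, 0.5, 5.3]
opening: 52.8
```

drive_tool(
  xyz=[
    [0, 0, -0.2],
    [0, 0, -0.4],
    [0, 0, -0.5],
    [0, 0, -0.5],
    [0, 0, -0.5],
    [0, 0, -0.4],
    [0, 0, 0],
  ],
  rot=[
    [0, 0, 0],
    [0, 0, 0],
    [0, 0, 0],
    [0, 0, 0],
    [0, 0, 0],
    [0, 0, 0],
    [0, 0, 0],
  ],
  jaw=[255, 255, 255, 255, 255, 255, 255],
)

```text
time_s: 59.12
tool_pos: [492.6, 375.1, 398.5]
tool_rot: [0.787, 0.617, 0.002, 0.0]
contact_force: [0.0, 0.5, -2.2]
opening: 53.0
```

```bash
python3 go.py 534 21.2 398 -0.24 1
```

```text
t 59.12 P [492.6 375.1 398.5] yaw -0.24 open 53.0 F [ 0.   0.5 -2.2] q [-1.08  0.51  0.51  1.88 -0.33  0.83 -0.65]
const rows 1 xyz [-5.5644, 2.0728, -0.0035] rot [0.0016, -0.002, -0.0001] | total xyz [-5.564, 2.073, -0.004] mm/row 356.3
```

drive_tool(
  xyz=[
    [-0.3, 0.112, 0],
    [-0.55, 0.205, 0],
    [-0.65, 0.242, 0],
    [-0.65, 0.242, 0],
    [-0.65, 0.242, 0],
    [-0.65, 0.242, 0],
    [-0.65, 0.242, 0],
    [-0.65, 0.242, 0],
    [-0.52, 0.194, 0],
    [-0.294, 0.103, 0],
  ],
  rot=[
    [0, 0, 0],
    [0, 0, 0],
    [0, 0, 0],
    [0, 0, 0],
    [0, 0, 0],
    [0, 0, 0],
    [0, 0, 0],
    [0, 0, 0],
    [0, 0, 0],
    [0, 0, 0],
  ],
  jaw=[255, 255, 255, 255, 255, 255, 255, 255, 255, 255],
)

```text
time_s: 60.38
tool_pos: [532.0, 18.1, 395.6]
tool_rot: [0.788, 0.616, -0.002, -0.0]
contact_force: [1.1, -0.6, -1.2]
opening: 52.6
```

drive_tool(
  xyz=[
    [0, 0, 0],
    [0, 0, 0.3],
    [0, 0, 0.5],
    [0, 0, 0.5],
    [0, 0, 0.5],
    [0, 0, 0.3],
    [0, 0, 0.15],
    [0, 0, 0],
    [0, 0, 0],
  ],
  rot=[
    [0, 0, 0],
    [0, 0, 0],
    [0, 0, 0],
    [0, 0, 0],
    [0, 0, 0],
    [0, 0, 0],
    [0, 0, 0],
    [0, 0, 0],
    [0, 0, 0],
  ],
  jaw=[255, 255, 255, 255, 255, 255, 255, 255, 255],
)

```text
time_s: 61.5
tool_pos: [533.6, 21.8, 262.4]
tool_rot: [0.786, 0.618, 0.001, 0.0]
contact_force: [-0.2, 0.0, -1.9]
opening: 52.3
```

```bash
python3 go.py 533.6 21.2 255 -0.24 1
```

```text
t 61.5 P [533.6  21.8 262.4] yaw -0.239 open 52.3 F [-0.2  0.  -1.9] q [-0.39  0.6   0.37  2.15 -0.47  0.46  0.1 ]
const rows 1 xyz [-0.0092, 0.0029, 0.1226] rot [0.0008, -0.0004, 0.0004] | total xyz [-0.009, 0.003, 0.123] mm/row 7.4
```

drive_tool(
  xyz=[
    [-0.009, 0.003, 0.06],
    [0, 0, 0.045],
    [0, 0, 0.025],
    [0, 0, 0],
  ],
  rot=[
    [0, 0, 0],
    [0, 0, 0],
    [0, 0, 0],
    [0, 0, 0],
  ],
  jaw=[255, 255, 255, 255],
)

```text
time_s: 62.0
tool_pos: [533.4, 20.6, 255.1]
tool_rot: [0.787, 0.617, 0.001, -0.0]
contact_force: [-2.2, 0.7, 10.0]
opening: 52.7
```

drive_tool(
  xyz=[
    [0, 0, 0],
    [0, 0, 0],
    [0, 0, 0],
    [0, 0, 0],
    [0, 0, -0.3],
    [0, 0, -0.5],
    [0, 0, -0.6],
    [0, 0, -0.6],
    [0, 0, -0.5],
    [0, 0, 0],
  ],
  rot=[
    [0, 0, 0],
    [0, 0, 0],
    [0, 0, 0],
    [0, 0, 0],
    [0, 0, 0],
    [0, 0, 0],
    [0, 0, 0],
    [0, 0, 0],
    [0, 0, 0],
    [0, 0, 0],
  ],
  jaw=[0, 0, 0, 0, 0, 0, 0, 0, 0, 0],
)

```text
time_s: 63.25
tool_pos: [534.0, 20.6, 406.0]
tool_rot: [0.787, 0.617, 0.002, 0.001]
contact_force: [-0.5, 0.3, -0.1]
opening: 85.8
```

drive_tool(
  xyz=[
    [0.3, -0.112, 0],
    [0.6, -0.205, 0],
    [0.7, -0.242, 0],
    [0.7, -0.242, 0],
    [0.7, -0.242, 0],
    [0.7, -0.242, 0],
    [0.7, -0.242, 0],
    [0.6, -0.2, 0],
    [0.3, -0.1, 0],
    [0, 0, 0],
  ],
  rot=[
    [0, 0, 0],
    [0, 0, 0],
    [0, 0, 0],
    [0, 0, 0],
    [0, 0, 0],
    [0, 0, 0],
    [0, 0, 0],
    [0, 0, 0],
    [0, 0, 0],
    [0, 0, 0],
  ],
  jaw=[0, 0, 0, 0, 0, 0, 0, 0, 0, 0],
)

```text
time_s: 64.5
tool_pos: [501.3, 357.4, 402.6]
tool_rot: [0.786, 0.619, -0.001, -0.0]
contact_force: [0.3, 0.5, -0.7]
opening: 85.1
```

```bash
python3 cmp.py c14 sample_canister sample_jar sample_can; python3 go.py 492 375 400 -.24 1; python3 - <<'E'
from h import *
import pickle
o=pickle.load(open('init.pkl','rb'))
a=o['top']['p']['img'][170:270,240:360]; b=cv2.imread('pics/top_c14.png')[170:270,240:360,::-1]
c=o['side']['p']['img'][200:300,290:390]; d=cv2.imread('pics/side_c14.png')[200:300,290:390,::-1]
im=np.hstack([cv2.resize(x,(400,400)) for x in(a,b)]); 
f=lambda x,y:cv2.absdiff(x,y)
cv2.imwrite('pics/ab.png',np.vstack([cv2.resize(np.hstack([a[:,:100],b[:,:100],f(a,b)[:,:100]]),None,fx=2.6,fy=2.6),cv2.resize(np.hstack([c,d,f(c,d)]),None,fx=2.6,fy=2.6)])[:,:,::-1])
# phase correlation/ template match of each object's top
for n,im0,im1 in(('top',o['top']['p']['img'],cv2.imread('pics/top_c14.png')[:,:,::-1]),('side',o['side']['p']['img'],cv2.imread('pics/side_c14.png')[:,:,::-1])):
    g0=cv2.cvtColor(im0,7).astype(np.float32);g1=cv2.cvtColor(im1.copy(),7).astype(np.float32)
    for q,X in (('can',(533.4,21.6,138)),('jar',(608.1,64.8,120)),('canister',(579.2,-53.5,124))):
        u,v=proj(o[n]['p'],X)[0].astype(int)
        for r in (16,):
            s=(slice(v-r,v+r),slice(u-r,u+r)); print(n,q,cv2.phaseCorrelate(g0[s].copy(),g1[s].copy(),cv2.createHanningWindow((2*r,2*r),5)))
E
```

```text
sample_canister top init [ 5.79234e+02 -5.40700e+01 -2.61000e-01] now [ 5.79071e+02 -5.37820e+01 -2.38000e-01] diff [-0.163  0.288  0.022]
sample_canister side init [ 5.79187e+02 -5.04620e+01 -2.40000e-01] now [ 5.79962e+02 -5.21390e+01 -1.79000e-01] diff [ 0.775 -1.677  0.061]
sample_jar top init [608.14   64.749] now [607.636  64.698] diff [-0.504 -0.051]
sample_jar side init [606.721  61.637] now [606.683  61.198] diff [-0.038 -0.438]
sample_can top init [533.257  21.615] now [530.843  22.272] diff [-2.414  0.657]
sample_can side init [534.017  23.815] now [532.184  24.093] diff [-1.832  0.278]
t 64.9 P [502.7 354.6 404.2] yaw -0.242 open 85.4 F [-0.3  0.6  0.2] q [-1.05  0.5   0.52  1.88 -0.32  0.84 -0.61]
const rows 1 xyz [0.2876, -0.2547, 0.0692] rot [0.0001, -0.0, -0.0013] | total xyz [0.288, -0.255, 0.069] mm/row 23.4
top can ((-0.06631532702664344, 0.5954710566454899), 0.8929838580079377)
top jar ((-0.04479265362715168, 0.008243600997129619), 1.016084544127807)
top canister ((-0.041443205720536724, 0.15644136528437436), 0.9908947944641113)
side can ((-0.1336984535991519, -0.01370303327604816), 0.9812704271171242)
side jar ((-0.024776825975141747, 0.054812879884739374), 0.9609897418413311)
side canister ((-0.05011514036853626, -0.09856263322753733), 0.9900487819686532)
```

View pics/ab.png

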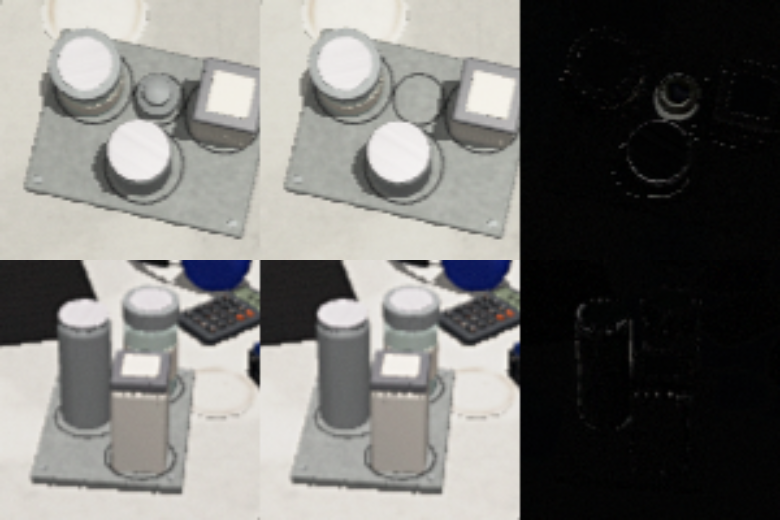

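View pics/top_c14.png

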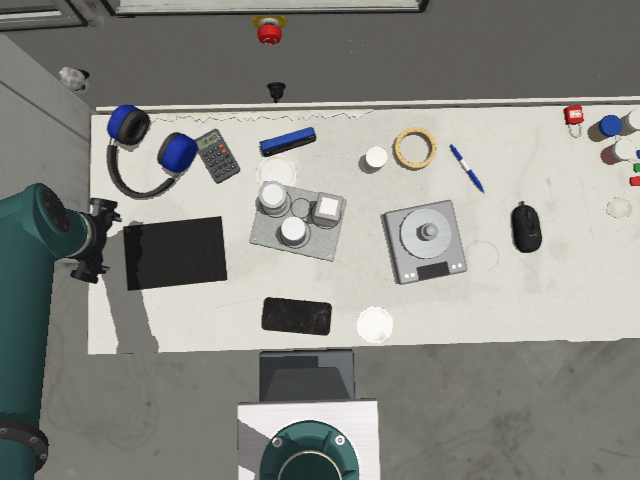

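```bash
python3 go.py 533.5 20.8 404 -.24 9
```

```text
t 64.9 P [502.7 354.6 404.2] yaw -0.242 open 85.4 F [-0.3  0.6  0.2] q [-1.05  0.5   0.52  1.88 -0.32  0.84 -0.61]
const rows 9 xyz [-0.5865, 0.2034, 0.0003] rot [0.0, -0.0, -0.0001] | total xyz [-5.278, 1.831, 0.003] mm/row 37.2
```

drive_tool(
  xyz=[
    [-0.35, 0.121, 0],
    [-0.6, 0.208, 0],
    [-0.7, 0.243, 0],
    [-0.7, 0.243, 0],
    [-0.7, 0.243, 0],
    [-0.7, 0.243, 0],
    [-0.65, 0.226, 0],
    [-0.55, 0.191, 0],
    [-0.328, 0.113, 0],
    [0, 0, 0],
  ],
  rot=[
    [0, 0, 0],
    [0, 0, 0],
    [0, 0, 0],
    [0, 0, 0],
    [0, 0, 0],
    [0, 0, 0],
    [0, 0, 0],
    [0, 0, 0],
    [0, 0, 0],
    [0, 0, 0],
  ],
  jaw=[0, 0, 0, 0, 0, 0, 0, 0, 0, 0],
)

```text
time_s: 66.15
tool_pos: [533.0, 18.6, 404.3]
tool_rot: [0.788, 0.615, -0.0, 0.0]
contact_force: [0.6, 0.5, 0.1]
opening: 85.6
```

drive_tool(
  xyz=[
    [0, 0, 0.3],
    [0, 0, 0.4],
    [0, 0, 0.2],
    [0, 0, 0],
    [0, 0, 0],
  ],
  rot=[
    [0, 0, 0],
    [0, 0, 0],
    [0, 0, 0],
    [0, 0, 0],
    [0, 0, 0],
  ],
  jaw=[0, 0, 0, 0, 0],
)

```text
time_s: 66.78
tool_pos: [534.1, 22.2, 350.5]
tool_rot: [0.787, 0.617, 0.0, 0.0]
contact_force: [0.8, -0.4, 0.1]
opening: 85.4
```

```bash
python3 go.py 533.5 20.7 255 -.24 1
```

```text
t 66.78 P [534.1  22.2 350.5] yaw -0.24 open 85.4 F [ 0.8 -0.4  0.1] q [-0.49  0.47  0.5   2.1  -0.37  0.65  0.01]
const rows 1 xyz [-0.0269, -0.0052, 1.5922] rot [0.0007, -0.0003, 0.0002] | total xyz [-0.027, -0.005, 1.592] mm/row 95.5
```

drive_tool(
  xyz=[
    [-0.01, -0.005, 0.4],
    [0, 0, 0.5],
    [0, 0, 0.4],
    [0, 0, 0.2],
    [0, 0, 0.09],
    [0, 0, 0],
    [0, 0, 0],
  ],
  rot=[
    [0, 0, 0],
    [0, 0, 0],
    [0, 0, 0],
    [0, 0, 0],
    [0, 0, 0],
    [0, 0, 0],
    [0, 0, 0],
  ],
  jaw=[0, 0, 0, 0, 0, 0, 0],
)

```text
time_s: 67.65
tool_pos: [533.7, 21.5, 255.3]
tool_rot: [0.787, 0.617, 0.001, 0.0]
contact_force: [-0.0, 0.8, -0.1]
opening: 85.4
```

drive_tool(
  xyz=[
    [0, 0, 0],
    [0, 0, 0],
    [0, 0, 0],
    [0, 0, 0],
    [0, 0, 0],
    [0, 0, 0],
  ],
  rot=[
    [0, 0, 0],
    [0, 0, 0],
    [0, 0, 0],
    [0, 0, 0],
    [0, 0, 0],
    [0, 0, 0],
  ],
  jaw=[255, 255, 255, 255, 255, 255],
)

```text
time_s: 68.4
tool_pos: [533.5, 21.5, 255.3]
tool_rot: [0.787, 0.617, 0.0, -0.0]
contact_force: [-1.2, 0.4, 5.8]
opening: 52.9
```

drive_tool(
  xyz=[
    [0, 0, -0.08],
    [0, 0, -0.08],
    [0, 0, 0],
    [0, 0, 0],
    [0, 0, 0],
  ],
  rot=[
    [0, 0, 0],
    [0, 0, 0],
    [0, 0, 0],
    [0, 0, 0],
    [0, 0, 0],
  ],
  jaw=[255, 255, 255, 255, 255],
)

```text
time_s: 69.03
tool_pos: [533.3, 21.6, 264.0]
tool_rot: [0.787, 0.617, -0.0, -0.0]
contact_force: [-0.8, -0.4, -2.5]
opening: 52.6
```

```bash
python3 go.py 535.4 20.3 255 -.24 1
```

```text
t 69.03 P [533.3  21.6 264. ] yaw -0.24 open 52.6 F [-0.8 -0.4 -2.5] q [-0.4   0.6   0.38  2.15 -0.48  0.47  0.11]
const rows 1 xyz [-0.0119, 0.0396, 0.1496] rot [-0.0002, 0.0001, -0.0] | total xyz [-0.012, 0.04, 0.15] mm/row 9.3
```

drive_tool(
  xyz=[
    [0, 0.038, 0],
    [0, 0, 0.06],
    [0, 0, 0.05],
    [0, 0, 0.04],
    [0, 0, 0.01],
    [0, 0, 0],
  ],
  rot=[
    [0, 0, 0],
    [0, 0, 0],
    [0, 0, 0],
    [0, 0, 0],
    [0, 0, 0],
    [0, 0, 0],
  ],
  jaw=[255, 255, 255, 255, 255, 255],
)

```text
time_s: 69.78
tool_pos: [535.5, 20.8, 255.3]
tool_rot: [0.787, 0.617, 0.0, -0.0]
contact_force: [-1.8, 0.6, 7.2]
opening: 53.1
```

drive_tool(
  xyz=[
    [0, 0, 0],
    [0, 0, 0],
    [0, 0, 0],
    [0, 0, 0],
    [0, 0, -0.3],
    [0, 0, -0.5],
    [0, 0, -0.6],
    [0, 0, -0.6],
    [0, 0, -0.5],
    [0, 0, 0],
  ],
  rot=[
    [0, 0, 0],
    [0, 0, 0],
    [0, 0, 0],
    [0, 0, 0],
    [0, 0, 0],
    [0, 0, 0],
    [0, 0, 0],
    [0, 0, 0],
    [0, 0, 0],
    [0, 0, 0],
  ],
  jaw=[0, 0, 0, 0, 0, 0, 0, 0, 0, 0],
)

```text
time_s: 71.03
tool_pos: [536.3, 20.8, 406.7]
tool_rot: [0.787, 0.617, 0.002, 0.001]
contact_force: [0.2, 0.2, -0.1]
opening: 85.5
```

drive_tool(
  xyz=[
    [0.3, -0.112, 0],
    [0.6, -0.205, 0],
    [0.7, -0.242, 0],
    [0.7, -0.242, 0],
    [0.7, -0.242, 0],
    [0.7, -0.242, 0],
    [0.7, -0.242, 0],
    [0.6, -0.2, 0],
    [0.3, -0.1, 0],
    [0, 0, 0],
  ],
  rot=[
    [0, 0, 0],
    [0, 0, 0],
    [0, 0, 0],
    [0, 0, 0],
    [0, 0, 0],
    [0, 0, 0],
    [0, 0, 0],
    [0, 0, 0],
    [0, 0, 0],
    [0, 0, 0],
  ],
  jaw=[0, 0, 0, 0, 0, 0, 0, 0, 0, 0],
)

```text
time_s: 72.28
tool_pos: [503.6, 357.6, 403.2]
tool_rot: [0.786, 0.619, -0.001, -0.0]
contact_force: [-0.1, -0.4, 0.1]
opening: 85.1
```

```bash
python3 cmp.py c15 sample_canister sample_jar sample_can;  python3 - <<'E'
from h import *
import pickle
o=pickle.load(open('init.pkl','rb'))
a=o['top']['p']['img'][170:270,240:360]; b=cv2.imread('pics/top_c15.png')[170:270,240:360,::-1]
c=o['side']['p']['img'][200:300,290:390]; d=cv2.imread('pics/side_c15.png')[200:300,290:390,::-1]
f=lambda x,y:cv2.convertScaleAbs(cv2.absdiff(x,y),alpha=2)
cv2.imwrite('pics/ab2.png',np.vstack([cv2.resize(np.hstack([a[:,:100],b[:,:100],f(a,b)[:,:100]]),None,fx=2.6,fy=2.6),cv2.resize(np.hstack([c,d,f(c,d)]),None,fx=2.6,fy=2.6)])[:,:,::-1])
for n in('top','side'):
    im0=o[n]['p']['img']; im1=cv2.imread(f'pics/{n}_c15.png')[:,:,::-1]
    g0=cv2.cvtColor(im0,7).astype(np.float32);g1=cv2.cvtColor(im1.copy(),7).astype(np.float32)
    for q,X in (('can',(533.4,21.6,138)),('jar',(608.1,64.8,120)),('canister',(579.2,-53.5,124))):
        u,v=proj(o[n]['p'],X)[0].astype(int); r=16
        s=(slice(v-r,v+r),slice(u-r,u+r)); print(n,q,cv2.phaseCorrelate(g0[s].copy(),g1[s].copy(),cv2.createHanningWindow((2*r,2*r),5)))
E
```

```text
sample_canister top init [ 5.79234e+02 -5.40700e+01 -2.61000e-01] now [ 5.78971e+02 -5.39120e+01 -2.34000e-01] diff [-0.263  0.158  0.027]
sample_canister side init [ 5.79104e+02 -5.06170e+01 -2.37000e-01] now [ 5.7921e+02 -5.0450e+01 -2.4200e-01] diff [ 0.106  0.168 -0.005]
sample_jar top init [608.14   64.749] now [607.596  64.803] diff [-0.544  0.054]
sample_jar side init [606.721  61.637] now [607.202  60.807] diff [ 0.481 -0.829]
sample_can top init [533.257  21.615] now [533.982  21.667] diff [0.725 0.052]
sample_can side init [534.017  23.815] now [534.107  23.647] diff [ 0.09  -0.168]
top can ((-0.09418073425255002, -0.08542127807298172), 0.951336229685694)
top jar ((-0.030041853753409953, -0.018729908839468123), 1.0046317621599883)
top canister ((-0.10970212891153608, 0.15477195717874714), 0.9863364598713815)
side can ((0.08680767229721909, 0.13796609586557196), 0.9820919129997492)
side jar ((-0.02691441176915177, 0.046250186342128075), 0.9737286348827183)
side canister ((0.07999953251419534, -0.14915763699594464), 1.026776961516589)
```

View pics/ab2.png

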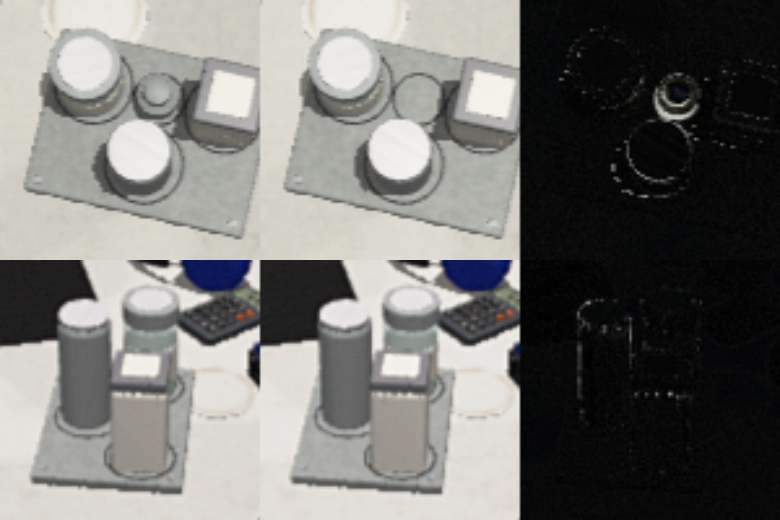

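View pics/side_c15.png

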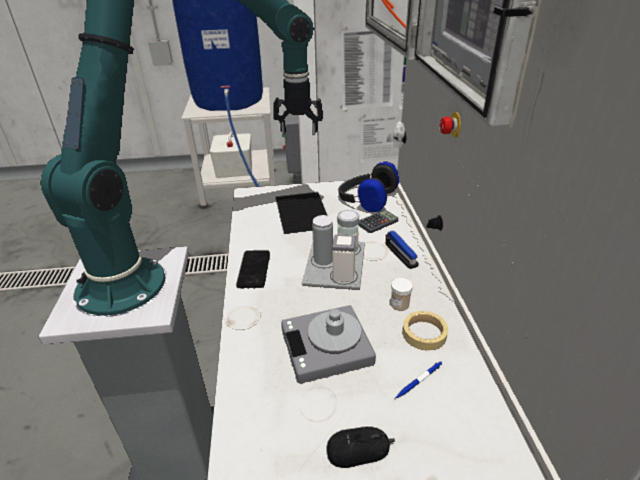

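All three samples are back within about 1 mm and upright, the weight stands on the pan, and the arm is clear at (503, 357), z 403. I'm handing it in.

```bash
python3 -c "
from station import ctrl
print(ctrl.sign_off())"
```

```text
the job is handed in; nothing more can be done
None
```

The steel weight is on the scale's pan, and all three samples are back in their places on the stand. I cleared the can, the jar and the square canister to the black mat and set the weight on the pan. I then put back the canister, the jar and the can, and handed in at about 73 s of the 144 s allowed.

**Weight:** it stands about 1 mm from the pan centre measured at the start, in both the top and side views.

**Samples:** I compared the final pictures with the starting ones.

| Sample | Shift from its starting place |
|---|---|
| Square canister | about 0.3 mm |
| Jar | about 0.5–1.0 mm |
| Can | about 0.1–0.7 mm |

- **Can:** my first placing was about 2 mm off, so I gripped it again, lifted it about 9 mm and corrected it.
- **Canister turn:** it matches the start within about 0.03 rad, which is the scatter of the fit.

All four are upright, and the gripper was open and clear of everything at the end.

**Checks that disagreed:** two side-view fits put the canister 1.8 to 2.6 mm off, one of them also turned by 0.06 rad. It had not been touched in between, and the last fit no longer showed the shift, so I took these as errors in the outline. The top and side cameras also differ by 2 to 4 mm in absolute y, so I trusted only differences within the same camera.

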